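# Clear the preparation board and latch the waste bin

### The job

Clear up after the microscopy session: swing the waste bin's lid well open, put every paper ball, pink foam offcut and amber resin offcut into the bin, then shut the lid flat and, once it is shut, press both red catches fully home. Leave the specimen dish, slide box and objective where they stand, and do not push the catches in while the lid is open.

Things in the scene. Friction and masses are not known exactly. Their poses are not given: they have to be found in the camera images.
- paper1_center (a point): crumpled white paper ball, debris, about 38-46 mm across (its solid core is 38 mm) and 34 mm high with a flat foot; the point is its centre, half-way up; z up as it lies at the start; may be absent
- paper2_center (a point): crumpled white paper ball, debris, about 38-46 mm across (its solid core is 38 mm) and 34 mm high with a flat foot; the point is its centre, half-way up; z up as it lies at the start; may be absent
- paper3_center (a point): crumpled white paper ball, debris, about 38-46 mm across (its solid core is 38 mm) and 34 mm high with a flat foot; the point is its centre, half-way up; z up as it lies at the start; may be absent
- foam1_center (a point): pink hard-foam packing offcut, debris, block 46 (its x) x 28 (its y) x 26 (its z) mm; the point is its centre; may be absent
- foam2_center (a point): pink hard-foam packing offcut, debris, block 46 (its x) x 28 (its y) x 26 (its z) mm; the point is its centre; may be absent
- resin1_center (a point): amber resin block offcut, debris, 38 (its x) x 26 (its y) x 24 (its z) mm; the point is its centre; may be absent
- resin2_center (a point): amber resin block offcut, debris, 38 (its x) x 26 (its y) x 24 (its z) mm; the point is its centre; may be absent
- board: flat black sample-preparation board, fixed, 240 (x) x 260 (y) x 12 (z) mm, on which the debris lies; origin at the centre of its underside
- bin: white waste bin with a yellow panel on its front, fixed to the bench, open-topped box 170 (x) x 220 (y) x 110 (z) mm outside, walls and floor 5 mm; origin at the centre of its underside; its front (handle side) looks along its -x, the lid's hinge lies along its upper +x edge
- lid (a joint): angle of the bin's grey lid, rad: 0 shut flat on the rim, growing as its front edge rises and swings back over the hinge, stop at 1.65. Lid plate 176 x 226 x 8 mm, 0.25 kg, reaching 176 mm from the hinge. The hinge is stiff (0.4 N m of friction), so the lid stays at any angle where it is left; it starts shut or slightly ajar
- lid_hinge (a point): point on the lid's hinge axis, at the middle of the bin's rear rim, 85 mm behind the bin's centre and 110 mm up; the axis runs along the bin's y; its frame turns with the lid
- lid_handle (a point): centre of the lid's steel bar handle: a round bar 12 mm thick and 84 mm long along the bin's y, carried on two 10 mm posts near its ends (38 mm either side of the middle); with the lid shut the bar's axis is 135 mm in front of the hinge axis and 42 mm above the rim, 34 mm above the lid's upper face
- catch_left (a joint): travel of the red push catch at the lid's front corner on the bin's +y side, m: 0 standing up, 0.009 fully home; a friction fit that takes about 6 N to push in and stays where it is left
- catch_left_top (a point): centre of the top face of the left red catch, a 30 (x) x 28 (y) mm pad standing 14 mm above the lid's upper face when up and 5 mm when home; it lies 145 mm in front of the hinge axis and 82 mm to the bin's +y side
- catch_right (a joint): as catch_left, at the front corner on the bin's -y side
- catch_right_top (a point): as catch_left_top, for the right catch, 82 mm to the bin's -y side
- dish: closed specimen dish, pale blue-green disc 60 mm across and 14 mm high, standing near a corner of the board; not debris, leave it; origin at the centre of its underside
- slidebox: blue slide box 75 x 100 x 32 mm on the bench; leave it; origin at the centre of its underside
- objective: steel microscope objective standing nose up on the bench, 33 mm across, 50 mm high; leave it; origin at the centre of its underside

How it is judged (in metres and radians):
On the way, in this order (a step that is already met when the one before it is completed fails the run):
1. the lid is swung open (more than 0.8 rad) (value of joint lid above 0.8 rad), for 0.2 s.
2. every piece of debris present lies in the bin (x of paper1_center in the frame of bin between -0.085 and 0.085 m and y of paper1_center in the frame of bin between -0.11 and 0.11 m and z of paper1_center in the frame of bin between 0 and 0.105 m and x of paper2_center in the frame of bin between -0.085 and 0.085 m and y of paper2_center in the frame of bin between -0.11 and 0.11 m and z of paper2_center in the frame of bin between 0 and 0.105 m and x of paper3_center in the frame of bin between -0.085 and 0.085 m and y of paper3_center in the frame of bin between -0.11 and 0.11 m and z of paper3_center in the frame of bin between 0 and 0.105 m and x of foam1_center in the frame of bin between -0.085 and 0.085 m and y of foam1_center in the frame of bin between -0.11 and 0.11 m and z of foam1_center in the frame of bin between 0 and 0.105 m and x of foam2_center in the frame of bin between -0.085 and 0.085 m and y of foam2_center in the frame of bin between -0.11 and 0.11 m and z of foam2_center in the frame of bin between 0 and 0.105 m and x of resin1_center in the frame of bin between -0.085 and 0.085 m and y of resin1_center in the frame of bin between -0.11 and 0.11 m and z of resin1_center in the frame of bin between 0 and 0.105 m and x of resin2_center in the frame of bin between -0.085 and 0.085 m and y of resin2_center in the frame of bin between -0.11 and 0.11 m and z of resin2_center in the frame of bin between 0 and 0.105 m), for 0.2 s.
3. the lid is shut (value of joint lid below 0.05 rad), for 0.2 s.
At the end, for the whole second after the job is handed in: every piece of debris present is inside the bin, the lid is shut (under 0.05 rad) and both catches are pushed in by more than 6.5 of their 9 mm (all of step 2 and value of joint lid below 0.05 rad and value of joint each of catch_left, catch_right above 0.0065 m); the robot touches nothing.
It fails at once if the dish is pushed more than 4 cm from its place (distance of dish from where it was at the start of the episode above 0.04 m).
It fails at once if the slidebox is pushed more than 4 cm from its place (distance of slidebox from where it was at the start of the episode above 0.04 m).
It fails at once if the objective is pushed more than 4 cm from its place (distance of objective from where it was at the start of the episode above 0.04 m).
It fails at once if a catch is pushed in while the lid is open (value of joint lid above 0.15 rad and value of joint any of catch_left, catch_right above 0.006 m).
Of paper1, paper2, paper3, foam1, foam2, resin1, resin2 only 4 to 6 are there at a start; the rules pass over those that are not, and their reading is None.
At some moment in a run one of paper1, paper2, paper3, foam1, foam2, resin1, resin2 may be knocked a few centimetres aside while the robot is not near it.
Once in a run the grip may slacken for a moment while it holds something.
It also fails if it takes over 210 s, if anything falls off the work surface, if the arm or the gripper's body presses on something with over 40 N, if the wrist force passes 120 N, or if a joint passes its speed limit or range.

### The arm

A 6-joint arm with a two-finger parallel gripper is mounted at the origin on the work surface. World frame = base frame: x ahead of the robot, y to its left, z up, the work surface at z = 0. Lengths are in m, angles in degrees, forces in N, time in s.
With the tool pointing down it reaches from about 0.35 to 0.875 m from the base axis. Payload 15.5 kg.
Tool frame: the origin (TCP) lies at the very end of the fingers, on their centre line; the grasp point (between the pads) lies 19 mm behind it (r.tcp_to_grasp is the distance from the TCP to the grasp point, in m); z points along the fingers, y is the direction in which the jaws open and shut (so a half turn about z gives the same grasp; the last joint's range is limited). The gripper opens to 85 mm and grips with 20 to 120 N. Pads are 22 mm wide; open, the fingers measure 114 mm over their backs; the gripper's body (76 mm by 85 mm) begins 54 mm behind the grasp point. The pads swing forward as they close: fully open they stand 13 mm farther back than shut.
Start: joints at [-5.472, 28.281, 77.091, -0, 74.628, -5.472], TCP at [0.625, 0, 0.231] pointing down, gripper open.
Joint ranges: [-166.48, 166.48], [-47.26, 123.95], [12.59, 153.08], [-70.14, 250.14], [6.76, 159.57], [-176.63, 176.63]. Speed limits (degrees/s): [108.29, 108.29, 147.25, 172.46, 172.46, 172.46].

### API

Orientations are given as a 3x3 rotation matrix whose columns are the frame's x, y, z axes.
In Python, from cell import r gives the robot as it stands.
- The arm moves only by the tool jog_arm, never from a script. Its argument "steps" is a list of rows, each a list of 2 entries, a list of its own where there are three numbers: the shift along the world's x, y, z in mm, then the turn, a rotation vector about the world's x, y, z in degrees. A call has 1 to 5 rows; each row is the pose to reach, as a shift and turn from the pose measured when the call began; what a row does not reach only later rows make up. A row lasts 1/10 s, in which the tool goes at most 50 mm and 8.59 degrees, less where a joint would pass 70% of its speed; a pose out of reach is approached as far as the arm can. A call with a gripper value outside its range is refused whole. "grip" is the finger opening in mm, from 0 to 85.4, set as the call begins (left out, the last holds). The fingers move at their own pace and stop on an object; "squeeze" is the grip in N (left out, the last holds). Time passes only in rows, so rows that repeat a pose let the fingers close. It gives the time, the measured TCP pose, the force and the opening at its end, in the units of the state.
- r.read_state(): the state, without advancing time (a new reading comes with each control period).
- r.camera(name): name is "scene" or "side" or "wrist"; returns the picture (384x512x3 uint8, red, green, blue); there is no depth.
- r.calibration(name): a dict with "mtx" (3x3 intrinsics, pixels), "world_to_cam" (4x4, takes a point from world to camera coordinates). Camera axes: x right, y down, z forward; pixel columns grow to the right and rows downward; lengths in m; the calibration is good to about 2 mm. A picture is of the moment at which its call begins: read the wrist's pose just before it. calibration takes no time and is no camera call; for the wrist camera it gives the pose at the moment of the call.
- r.close_job(): hands the job in, once; it reports no verdict.
The state is a dict: "time": time; "q": joint angles; "dq": joint speeds; "effort": joint torques, N m; "tcp_pos": TCP position; "ee_rot": TCP orientation; "contact_force": force on the tool from outside, world axes, zero at the start; "torque": the same for the moment, N m; "finger_gap": opening from 0.0 (shut) to 1.0 (fully open).
Only numpy, scipy, OpenCV 4.12 (cv2) and the standard library are available. Lean on these libraries where they do the work, as an engineer would, in place of code of your own. Each camera call takes 0.05 s, during which the arm holds its last target.

## Working session

There is one attempt and no reset: what is moved stays moved. The work goes in short steps, Python scripts to look and compute and a tool call to move; the robot and the scene stay as the last step left them, time stands still between calls to the robot, and variables do not carry over. Pictures are saved under pics/ and viewed, and the job is handed in when it is done.

Besides the shell and the picture viewer there is one more tool, called after "Request:" by a JSON object that holds its "op" and its "data". jog_arm: Moves the arm, as the interface text tells. Its arguments: {"type":"object","properties":{"steps":{"type":"array","items":{"type":"array"}},"grip":{"type":"number"},"squeeze":{"type":"number"}},"required":["steps"]}

```bash
ls; mkdir -p pics; python3 - <<'E'
from cell import r
import cv2
for n in ["scene","side","wrist"]:
    im=r.camera(n); cv2.imwrite(f"pics/{n}0.png",im[:,:,::-1])
    c=r.calibration(n); print(n,c["mtx"],c["world_to_cam"])
s=r.read_state(); print(s)
E
```

```text
pics
scene [[493.57862265   0.         247.98352982]
 [  0.         493.57862265 192.96446306]
 [  0.           0.           1.        ]] [[-0.0026771   0.99996711 -0.00765633  0.00180601]
 [ 0.75887236 -0.00295457 -0.65123268 -0.39443856]
 [-0.65123388 -0.00755359 -0.75883949  1.60540749]
 [ 0.          0.          0.          1.        ]]
side [[369.88506822   0.         259.21637836]
 [  0.         369.88506822 190.72315727]
 [  0.           0.           1.        ]] [[ 0.71666633 -0.69725593  0.01495085 -0.45896798]
 [-0.45750169 -0.48620191 -0.74451321  0.38957105]
 [ 0.52638538  0.52672751 -0.6674403   0.66605942]
 [ 0.          0.          0.          1.        ]]
wrist [[285.51069027   0.         255.00808041]
 [  0.         285.51069027 193.18168866]
 [  0.           0.           1.        ]] [[ 9.99996486e-01 -9.70489892e-04 -2.46693696e-03 -6.23312845e-01]
 [-1.93731404e-04 -9.54845110e-01  2.97103986e-01 -3.80892906e-02]
 [-2.64387911e-03 -2.97102464e-01 -9.54841943e-01  3.80318233e-01]
 [ 0.00000000e+00  0.00000000e+00  0.00000000e+00  1.00000000e+00]]
{'time': 0.15, 'q': array([-5.47133757e+00,  2.83069662e+01,  7.71183300e+01,  6.98594015e-04,
        7.46285375e+01, -5.47308528e+00]), 'dq': array([-0.05672594,  0.00097235, -0.06625129,  0.08811779, -0.01600631,
       -0.0877124 ]), 'effort': array([ 4.76028199e-04, -8.82539248e+01, -3.84067369e+01, -1.70366275e-04,
        7.04737889e-03, -2.97315989e-05]), 'tcp_pos': array([6.24728450e-01, 3.76364820e-05, 2.30838233e-01]), 'ee_rot': array([[-2.72183996e-05,  9.99999563e-01, -9.34173076e-04],
       [ 9.99999994e-01,  2.73130332e-05,  1.01289411e-04],
       [ 1.01314882e-04, -9.34170314e-04, -9.99999559e-01]]), 'contact_force': array([ 0.57972606, -0.14805801,  0.77942426]), 'torque': array([-0.03572171,  0.00718797,  0.01944015]), 'finger_gap': 0.9999488372504703}
```

View pics/scene0.png

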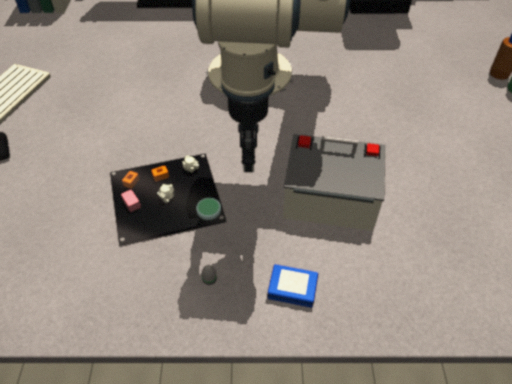

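View pics/side0.png

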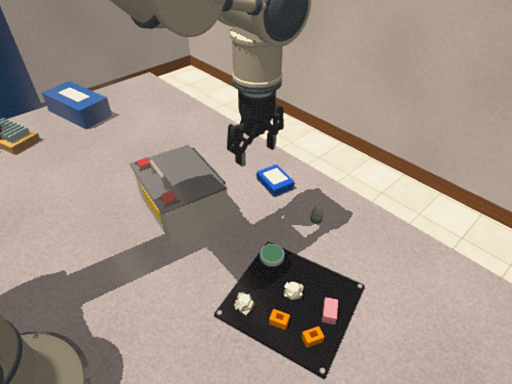

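View pics/wrist0.png

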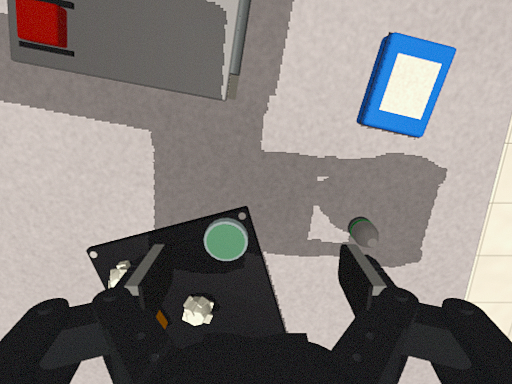

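The scene view shows five pieces: two paper balls (190,163 and 166,192), two resin blocks (130,178 and 160,173) and one foam block (131,200). The bin is at +y with its front facing the robot, and the lid is about shut. I'll enlarge both views to pick points.

```bash
cat > h.py <<'E'
from cell import r
import cv2, numpy as np
def crop(n,x0,y0,x1,y1,k,fn,im=None):
    if im is None: im=r.camera(n)
    c=cv2.resize(im[y0:y1,x0:x1,::-1],None,fx=k,fy=k,interpolation=cv2.INTER_CUBIC)
    cv2.imwrite("pics/"+fn,c)
def ray_z(n,px,z,cal=None):
    c=cal or r.calibration(n); M=c["world_to_cam"];R=M[:3,:3];t=M[:3,3]
    d=R.T@np.linalg.inv(c["mtx"])@np.array([px[0],px[1],1.]); o=-R.T@t
    return o+d*(z-o[2])/d[2]
def proj(n,p,cal=None):
    c=cal or r.calibration(n);M=c["world_to_cam"]; q=c["mtx"]@(M[:3,:3]@np.asarray(p,float)+M[:3,3]); return q[:2]/q[2]
def tri(ps,pd):
    P=[r.calibration(n)["mtx"]@r.calibration(n)["world_to_cam"][:3] for n in("scene","side")]
    X=cv2.triangulatePoints(P[0],P[1],np.array(ps,float).reshape(2,1),np.array(pd,float).reshape(2,1)).ravel()
    return X[:3]/X[3]
E
python3 - <<'E'
from h import *
a=cv2.imread("pics/scene0.png")[:,:,::-1]; b=cv2.imread("pics/side0.png")[:,:,::-1]
crop("",100,145,235,250,5.5,"s_board.png",a); crop("",280,125,395,215,6,"s_bin.png",a)
crop("",205,235,375,375,4,"d_board.png",b); crop("",120,135,240,245,5,"d_bin.png",b)
E
```

```text
(no output)
```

View pics/s_board.png

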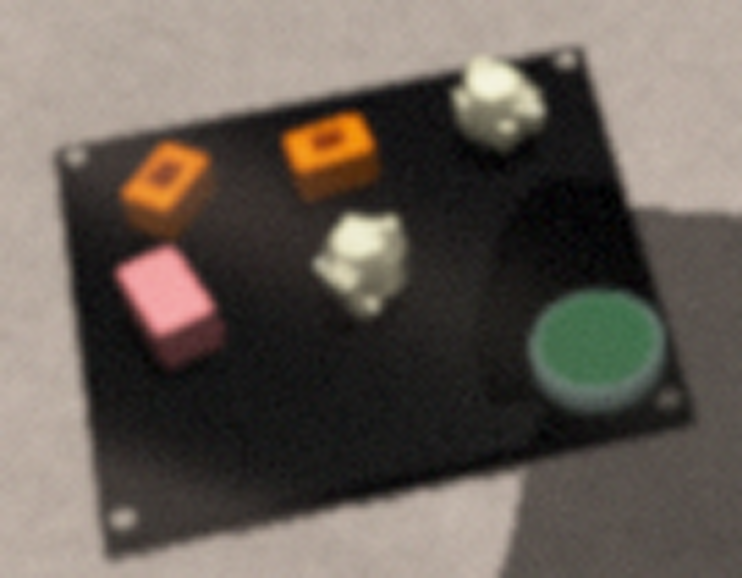

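View pics/s_bin.png

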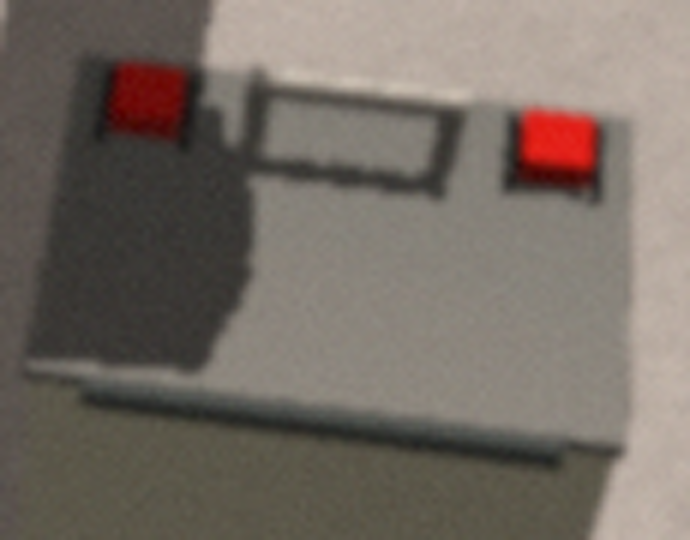

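View pics/d_board.png

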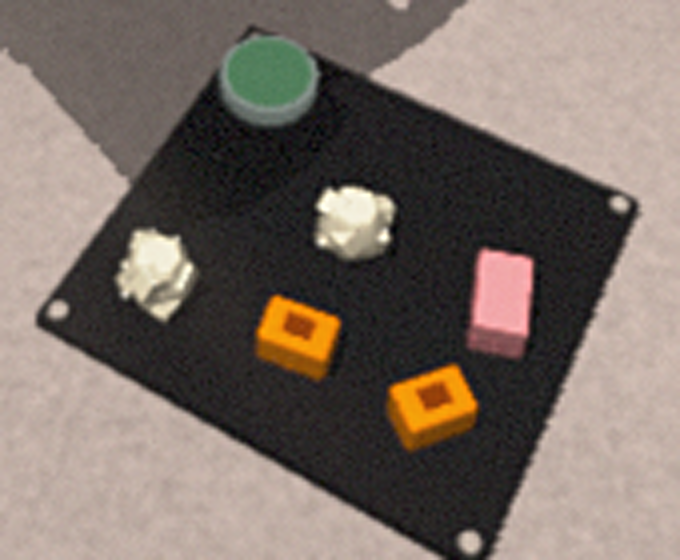

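View pics/d_bin.png

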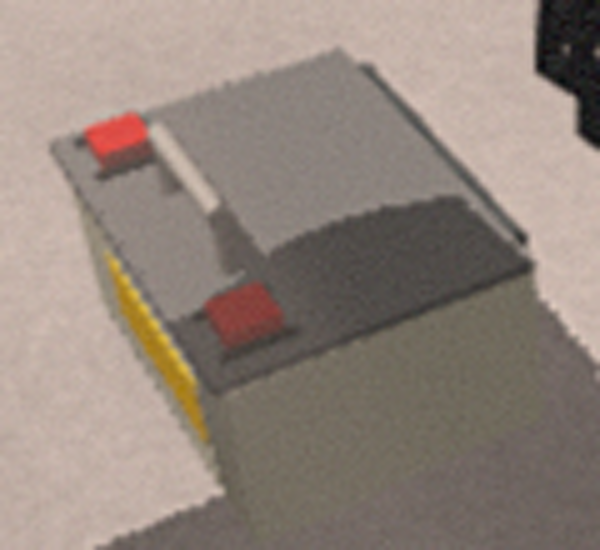

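```bash
cat > m.py <<'E'
from h import *
S=lambda u,v,o=(100,145),k=5.5:(o[0]+(u+.5)/k-.5,o[1]+(v+.5)/k-.5)
D=lambda u,v:S(u,v,(205,235),4)
SB=lambda u,v:S(u,v,(280,125),6)
DB=lambda u,v:S(u,v,(120,135),5)
np.set_printoptions(precision=4,suppress=True)
def rep(n,a,b,z):
    print(n,"tri",tri(a,b),"sc",ray_z("scene",a,z)[:2],"sd",ray_z("side",b,z)[:2])
rep("resA",S(165,174),D(435,395),.036)
rep("resB",S(328,138),D(300,325),.036)
rep("foam",S(166,291),D(502,291),.038)
rep("pap1",S(500,104),D(157,272),.029)
rep("pap2",S(363,262),D(355,222),.029)
rep("dish",S(597,336),D(269,72),.026)
def ang(n,F,p,q,z):
    a,b=ray_z(n,F(*p),z),ray_z(n,F(*q),z);d=(b-a)[:2];print(n,"len",np.hypot(*d),"ang",np.degrees(np.arctan2(d[1],d[0])))
print("resA edges");ang("scene",S,(213,155),(172,205),.036);ang("scene",S,(167,142),(122,190),.036);ang("scene",S,(167,142),(213,155),.036);ang("side",D,(388,407),(460,366),.036);ang("side",D,(405,430),(477,402),.036)
print("resB edges");ang("scene",S,(284,150),(363,113),.036);ang("scene",S,(296,168),(376,147),.036);ang("side",D,(275,297),(340,327),.036);ang("side",D,(258,332),(325,358),.036)
print("foam");ang("scene",S,(116,274),(162,335),.038);ang("scene",S,(173,246),(215,310),.038);ang("side",D,(478,250),(470,326),.038);ang("side",D,(532,256),(527,333),.038)
print("board");ang("scene",S,(57,152),(583,47),.012);ang("scene",S,(57,152),(108,555),.012)
rep("catR",SB(149,88),DB(243,303),.132)
rep("catL",SB(560,137),DB(117,133),.132)
rep("bar-",SB(265,80),DB(215,207),.158);rep("bar+",SB(468,97),DB(155,128),.158)
rep("obj",(209,273),(317,212),.05)
rep("sb",(293,282),(276,177),.032)
E
python3 m.py
```

```text
resA tri [ 0.493  -0.3036  0.0351] sc [ 0.4932 -0.3023] sd [ 0.4935 -0.3058]
resB tri [ 0.4714 -0.2305  0.036 ] sc [ 0.4706 -0.2293] sd [ 0.4723 -0.2328]
foam tri [ 0.5638 -0.2917  0.0351] sc [ 0.5659 -0.2899] sd [ 0.5629 -0.2939]
pap1 tri [ 0.4419 -0.1527  0.0279] sc [ 0.4421 -0.1514] sd [ 0.4423 -0.1556]
pap2 tri [ 0.5421 -0.2068  0.0291] sc [ 0.5414 -0.2059] sd [ 0.5428 -0.2086]
dish tri [ 0.5841 -0.0985  0.0268] sc [ 0.5827 -0.0975] sd [ 0.5853 -0.1004]
resA edges
scene len 0.03437877125781961 ang -24.468148437476845
scene len 0.034271813929635166 ang -27.82240955601488
scene len 0.024345761460940366 ang 69.75720241628778
side len 0.044376661305656526 ang -14.50413611336841
side len 0.040123059346350104 ang -22.810997644072355
resB edges
scene len 0.041746566091111735 ang 124.72583011048553
scene len 0.03813336698014177 ang 110.24587325516259
side len 0.03730140091234722 ang -71.15047492513307
side len 0.03671247696463776 ang -66.77234200336162
foam
scene len 0.04407595299913593 ang 36.655552788607615
scene len 0.04500432636417346 ang 33.09308013082679
side len 0.04587742527952381 ang -146.82283076080444
side len 0.04609211239704563 ang -146.38325272077435
board
scene len 0.257973473258544 ang 105.75119961011815
scene len 0.24234505736827006 ang 15.527883552591346
catR tri [0.4639 0.1374 0.1345] sc [0.4609 0.1381] sd [0.4653 0.139 ]
catL tri [0.4919 0.2993 0.133 ] sc [0.4903 0.3001] sd [0.4925 0.299 ]
bar- tri [0.4823 0.1809 0.1567] sc [0.4843 0.1801] sd [0.4815 0.1807]
bar+ tri [0.4948 0.2582 0.1577] sc [0.4944 0.2587] sd [0.4946 0.2561]
obj tri [ 0.774  -0.086   0.0266] sc [ 0.7878 -0.0826] sd [ 0.7543 -0.1007]
sb tri [0.7987 0.0956 0.0283] sc [0.7995 0.0972] sd [0.7958 0.0881]
```

Scene and side agree to 2-3 mm. The resin and foam tops and the bar come out at the heights they should, and the bin yaw is about -10°. The slide box and objective points are rough but clear of the work. Next I move above the lid bar.

Request:
{"op": "jog_arm", "data": {"steps": [[[-30,40,10],[0,0,-5]],[[-55,80,10],[0,0,-10]],[[-85,120,10],[0,0,-10]],[[-110,165,10],[0,0,-10]],[[-136,218,10],[0,0,-10]]], "grip": 60}}

```text
time: 0.65
tcp_pos: [0.4919, 0.2098, 0.2409]
ee_rot: [[0.174, 0.985, -0.001], [0.985, -0.174, 0.0], [0.0, -0.001, -1.0]]
contact_force: [1.3, 0.7, -0.0]
finger_gap: 0.707
```

Request:
{"op": "jog_arm", "data": {"steps": [[[0,0,0],[0,0,0]],[[0,0,0],[0,0,0]]]}}

```text
time: 0.85
tcp_pos: [0.4912, 0.2107, 0.2408]
ee_rot: [[0.172, 0.985, -0.001], [0.985, -0.172, -0.0], [-0.0, -0.001, -1.0]]
contact_force: [0.4, 0.1, -0.1]
finger_gap: 0.702
```

```bash
python3 - <<'E'
from h import *
s=r.read_state();print(s['tcp_pos'],s['ee_rot'],s['q'],r.tcp_to_grasp,s['contact_force'])
cal=r.calibration("wrist"); im=r.camera("wrist");cv2.imwrite("pics/w1.png",im[:,:,::-1])
print(proj("wrist",[.4877,.2183,.152],cal))
E
```

```text
[0.49122202 0.21068491 0.24083738] [[ 1.71751766e-01  9.85139505e-01 -1.21898929e-03]
 [ 9.85140233e-01 -1.71751918e-01 -2.03547527e-05]
 [-2.29416020e-04 -1.19737942e-03 -9.99999257e-01]] [1.68002576e+01 2.04644614e+01 8.90613666e+01 2.02259265e-02
 7.05413722e+01 2.66832029e+01] 0.0187 [ 0.39962963  0.09441396 -0.10120493]
[250.65178684 189.85789416]
```

View pics/w1.png

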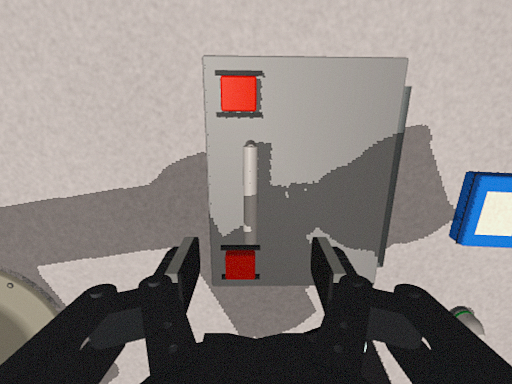

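The bar projects to within 1 px of where it appears (x≈250), and the tool is parallel to the bin. I'll descend and grip it.

Request:
{"op": "jog_arm", "data": {"steps": [[[-3,7,-40],[0,0,0]],[[-3,7,-80],[0,0,0]],[[-3,7,-107],[0,0,0]],[[-3,7,-107],[0,0,0]]]}}

```text
time: 1.3
tcp_pos: [0.4878, 0.2149, 0.1308]
ee_rot: [[0.175, 0.985, -0.007], [0.985, -0.175, -0.002], [-0.003, -0.006, -1.0]]
contact_force: [-0.6, 0.3, -0.3]
finger_gap: 0.697
```

Request:
{"op": "jog_arm", "data": {"steps": [[[0,0,0],[0,0,0]],[[0,0,0],[0,0,0]],[[0,0,0],[0,0,0]],[[0,0,0],[0,0,0]],[[0,0,0],[0,0,0]]], "grip": 0, "squeeze": 40}}

```text
time: 1.8
tcp_pos: [0.4874, 0.215, 0.1316]
ee_rot: [[0.175, 0.985, -0.006], [0.985, -0.175, -0.002], [-0.003, -0.006, -1.0]]
contact_force: [-5.6, 1.7, 2.6]
finger_gap: 0.121
```

```bash
python3 - <<'E'
from h import *
s=r.read_state();print(s['tcp_pos'],s['finger_gap'],s['contact_force'])
p0=s['tcp_pos']; x=np.array([.985,-.172,0]);yb=np.array([.172,.985,0]);z=np.array([0,0,1.])
# bar at p0+ (0,0,.019); hinge = bar+.135x-.042z
from scipy.spatial.transform import Rotation as R
bar=p0+[0,0,.0187]; h=bar+.135*x-.042*z
print("hinge",h)
for a in range(0,86,6):
    # opening: front edge rises: rotation about -? 
    b=h+R.from_rotvec(np.radians(a)*yb).apply(bar-h)
    t=-0.5*0+0.6*a   # tilt about yb
    tz=R.from_rotvec(np.radians(t)*yb).apply([0,0,-1.])
    tcp=b+.0187*tz
    print(a,t,np.round((tcp-p0)*1000,1),np.round(t*yb,1))
E
```

```text
[0.48742438 0.21502844 0.13164788] 0.12095002571454672 [-5.62056212  1.71802453  2.61229387]
hinge [0.62039938 0.19180844 0.10834788]
0 0.0 [0. 0. 0.] [0. 0. 0.]
6 3.5999999999999996 [ 3.9 -0.7 13.9] [0.6 3.5 0. ]
12 7.199999999999999 [ 9.2 -1.6 27.3] [1.2 7.1 0. ]
18 10.799999999999999 [15.8 -2.8 40. ] [ 1.9 10.6  0. ]
24 14.399999999999999 [23.7 -4.1 51.9] [ 2.5 14.2  0. ]
30 18.0 [32.8 -5.7 62.8] [ 3.1 17.7  0. ]
36 21.599999999999998 [42.9 -7.5 72.6] [ 3.7 21.3  0. ]
42 25.2 [54.  -9.4 81.3] [ 4.3 24.8  0. ]
48 28.799999999999997 [ 65.9 -11.5  88.7] [ 5.  28.4  0. ]
54 32.4 [ 78.4 -13.7  94.8] [ 5.6 31.9  0. ]
60 36.0 [ 91.5 -16.   99.5] [ 6.2 35.5  0. ]
66 39.6 [104.9 -18.3 102.7] [ 6.8 39.   0. ]
72 43.199999999999996 [118.6 -20.7 104.4] [ 7.4 42.6  0. ]
78 46.8 [132.4 -23.1 104.7] [ 8.  46.1  0. ]
84 50.4 [146.  -25.5 103.4] [ 8.7 49.6  0. ]
```

The bar is gripped: opening is 10 mm, about the bar's size. I'll swing it on the arc, tilting the tool by half the lid angle.

```bash
cat > arc.py <<'E'
from h import *
import sys
from scipy.spatial.transform import Rotation as R
p0=np.array([.48742,.21503,.13165]); x=np.array([.985,-.172,0]);yb=np.array([.172,.985,0])
bar=p0+[0,0,.0187]; h=bar+.135*x+[0,0,-.042]
def tcp(a,t):
    b=h+R.from_rotvec(np.radians(a)*yb).apply(bar-h)
    return b+.0187*R.from_rotvec(np.radians(t)*yb).apply([0,0,-1.])
if __name__=="__main__":
    s=r.read_state();pc=s['tcp_pos'];R0=np.array([[.175,.985,-.006],[.985,-.175,-.002],[-.003,-.006,-1]])
    tc=R.from_matrix(s['ee_rot']@R0.T).as_rotvec(degrees=True)@yb
    print("tilt now",tc, s['contact_force'])
    for a in map(float,sys.argv[1:]):
        print(a,np.round((tcp(a,a/2)-pc)*1000,1),np.round((a/2-tc)*yb,1))
E
python3 arc.py 5 10 16 22 28
```

```text
tilt now 0.01776151766972537 [-5.62056212  1.71802453  2.61229387]
5.0 [ 3.3 -0.6 11.6] [0.4 2.4 0. ]
10.0 [ 7.6 -1.3 22.9] [0.9 4.9 0. ]
16.0 [14.  -2.4 35.8] [1.4 7.9 0. ]
22.0 [21.7 -3.8 47.9] [ 1.9 10.8  0. ]
28.0 [30.5 -5.3 59. ] [ 2.4 13.8  0. ]
```

Request:
{"op": "jog_arm", "data": {"steps": [[[3.3,-0.6,11.6],[0.4,2.4,0]],[[7.6,-1.3,23],[0.9,4.9,0]],[[14,-2.4,36],[1.4,7.9,0]],[[21.7,-3.8,48],[1.9,10.8,0]],[[30.5,-5.3,59],[2.4,13.8,0]]]}}

```text
time: 2.3
tcp_pos: [0.5181, 0.2094, 0.1916]
ee_rot: [[0.174, 0.953, -0.246], [0.985, -0.169, 0.04], [-0.004, -0.249, -0.968]]
contact_force: [6.0, -1.7, -16.4]
finger_gap: 0.125
```

```bash
python3 arc.py 28 34 40 46 52 58
```

```text
tilt now 14.111946142223644 [  5.95470616  -1.72612497 -16.41810788]
28.0 [-0.2  0.3 -0.9] [-0.  -0.1 -0. ]
34.0 [ 9.8 -1.5  9.2] [0.5 2.8 0. ]
40.0 [20.7 -3.4 18.1] [1.  5.8 0. ]
46.0 [32.5 -5.4 25.8] [1.5 8.8 0. ]
52.0 [44.9 -7.6 32.2] [ 2.  11.7  0. ]
58.0 [57.9 -9.9 37.1] [ 2.6 14.7  0. ]
```

Request:
{"op": "jog_arm", "data": {"steps": [[[9.8,-1.5,9.2],[0.5,2.8,0]],[[20.7,-3.4,18],[1,5.8,0]],[[32.5,-5.4,26],[1.5,8.8,0]],[[45,-7.6,32],[2,11.7,0]],[[58,-10,37],[2.6,14.7,0]]]}}

```text
time: 2.8
tcp_pos: [0.5758, 0.1989, 0.2298]
ee_rot: [[0.173, 0.857, -0.486], [0.985, -0.152, 0.082], [-0.004, -0.493, -0.87]]
contact_force: [-4.7, 0.7, -9.0]
finger_gap: 0.123
```

```bash
python3 arc.py 58 64 70 76 81 85
```

```text
tilt now 29.211378724139138 [-4.69070109  0.7407586  -9.00341436]
58.0 [ 0.2  0.6 -1. ] [-0.  -0.2 -0. ]
64.0 [13.7 -1.7  2.5] [0.5 2.7 0. ]
70.0 [27.4 -4.1  4.5] [1.  5.7 0. ]
76.0 [41.2 -6.5  5. ] [1.5 8.7 0. ]
81.0 [52.6 -8.5  4.3] [ 1.9 11.1  0. ]
85.0 [ 61.7 -10.1   2.9] [ 2.3 13.1  0. ]
```

Request:
{"op": "jog_arm", "data": {"steps": [[[13.7,-1.7,2.5],[0.5,2.7,0]],[[27.4,-4.1,4.5],[1,5.7,0]],[[41,-6.5,5],[1.5,8.7,0]],[[52.6,-8.5,4.3],[1.9,11.1,0]],[[61.7,-10.1,2.9],[2.3,13.1,0]]]}}

```text
time: 3.3
tcp_pos: [0.6378, 0.1877, 0.2342]
ee_rot: [[0.172, 0.72, -0.672], [0.985, -0.129, 0.113], [-0.005, -0.682, -0.732]]
contact_force: [-4.8, -6.4, 7.6]
finger_gap: 0.121
```

```bash
python3 arc.py 85; python3 - <<'E'
from h import *
s=r.read_state();print(s['q'])
im=r.camera("side");crop("side",100,60,300,240,3.5,"d2.png",im)
E
```

```text
tilt now 42.6364667422854 [-4.82985068 -6.43636013  7.57888254]
85.0 [-0.2  1.1 -1.5] [-0.  -0.1 -0. ]
[  5.93661948  55.13679529  34.90856365  13.98529059 131.01245421
  21.18057574]
```

View pics/d2.png

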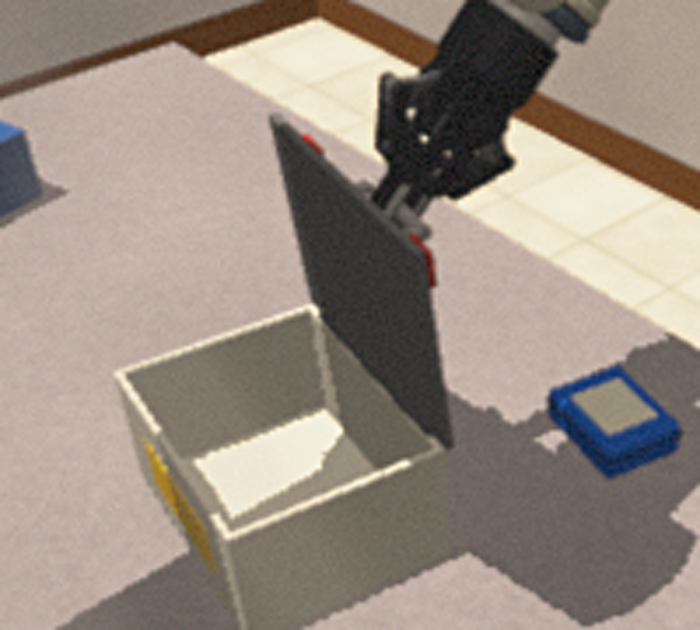

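The lid is standing at about 85° open. I'll open the fingers slightly and back off along the tool axis.

Request:
{"op": "jog_arm", "data": {"steps": [[[0,0,0],[0,0,0]],[[0,0,0],[0,0,0]],[[0,0,0],[0,0,0]]], "grip": 30}}

```text
time: 3.65
tcp_pos: [0.6385, 0.1876, 0.2341]
ee_rot: [[0.172, 0.719, -0.673], [0.985, -0.128, 0.115], [-0.004, -0.683, -0.73]]
contact_force: [-0.1, -0.5, -0.2]
finger_gap: 0.354
```

Request:
{"op": "jog_arm", "data": {"steps": [[[13,-2,15],[0,0,0]],[[27,-4,30],[0,0,0]],[[40,-7,44],[0,0,0]],[[54,-9,59],[0,0,0]],[[60,-10,90],[0,0,0]]]}}

```text
time: 4.15
tcp_pos: [0.6825, 0.1752, 0.3146]
ee_rot: [[0.175, 0.714, -0.678], [0.985, -0.13, 0.117], [-0.004, -0.688, -0.726]]
contact_force: [0.2, -0.5, -1.6]
finger_gap: 0.352
```

Request:
{"op": "jog_arm", "data": {"steps": [[[0,-20,40],[0,-8,0]],[[0,-60,60],[-1,-16,0]],[[-20,-110,60],[-2,-24,0]],[[-40,-155,50],[-3,-32,0]],[[-70,-195,40],[-5,-40,0]]]}}

```text
time: 4.65
tcp_pos: [0.6354, 0.0136, 0.3633]
ee_rot: [[0.168, 0.977, -0.131], [0.985, -0.161, 0.058], [0.036, -0.139, -0.99]]
contact_force: [0.8, -1.1, 1.2]
finger_gap: 0.353
```

The fingers are clear. Now a small planner for the shift and turn to a target pose, plus a fresh look at the debris.

```bash
cat > plan.py <<'E'
import sys
from h import *
from scipy.spatial.transform import Rotation as R
# x y z(mm) psi -> shift, rotvec
def plan(x,y,z,psi):
    s=r.read_state();p=np.radians(psi)
    best=None
    yv=np.array([np.cos(p),np.sin(p),0]);zv=np.array([0,0,-1.]);T=np.column_stack([np.cross(yv,zv),yv,zv])
    rv=R.from_matrix(T@s['ee_rot'].T).as_rotvec(degrees=True)
    print(s['time'],"shift",np.round(np.array([x,y,z])-s['tcp_pos']*1000,0),"rot",np.round(rv,1),"gap",round(s['finger_gap']*85.4,1),"q1,q6",np.round(s['q'][[0,5]],0),"F",np.round(s['contact_force'],1))
if __name__=="__main__": plan(*map(float,sys.argv[1:5]))
E
python3 plan.py 493 -303 120 68; python3 - <<'E'
from h import *
im=r.camera("scene");crop("scene",100,90,400,300,2.6,"s3.png",im)
E
```

```text
4.65 shift [-142. -317. -243.] rot [ 2.3 -8.6 77.4] gap 30.2 q1,q6 [-6.  4.] F [ 0.8 -1.1  1.2]
```

View pics/s3.png

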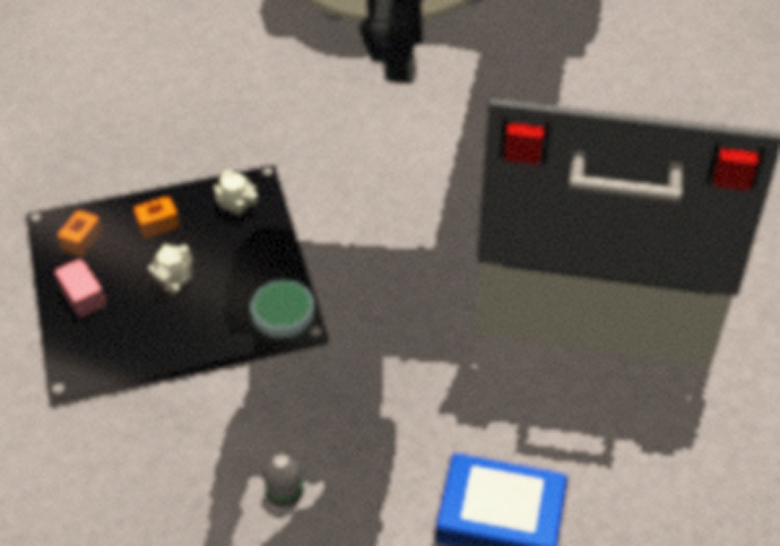

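The debris hasn't moved and the lid is standing open. First piece: the far-left resin block.

Request:
{"op": "jog_arm", "data": {"steps": [[[-142,-317,-180],[2,-9,77]],[[-142,-317,-180],[2,-9,77]],[[-142,-317,-180],[2,-9,77]],[[-142,-317,-180],[2,-9,77]],[[-142,-317,-180],[2,-9,77]]], "grip": 50}}

```text
time: 5.2
tcp_pos: [0.5422, -0.1837, 0.2497]
ee_rot: [[-0.542, 0.838, -0.067], [0.84, 0.543, 0.0], [0.036, -0.056, -0.998]]
contact_force: [0.8, -1.0, -0.0]
finger_gap: 0.585
```

```bash
python3 plan.py 493 -303 110 68
```

```text
5.2 shift [ -49. -119. -140.] rot [ 1.2 -3.7 35.1] gap 50.0 q1,q6 [-24. -56.] F [ 0.8 -1.  -0. ]
```

Request:
{"op": "jog_arm", "data": {"steps": [[[-49,-119,-140],[1.2,-3.7,35]],[[-49,-119,-140],[1.2,-3.7,35]],[[-49,-119,-140],[1.2,-3.7,35]],[[-49,-119,-140],[1.2,-3.7,35]],[[-49,-119,-140],[1.2,-3.7,35]]]}}

```text
time: 5.7
tcp_pos: [0.4901, -0.3041, 0.1064]
ee_rot: [[-0.928, 0.372, -0.004], [0.372, 0.928, 0.003], [0.005, 0.002, -1.0]]
contact_force: [0.7, -0.2, 1.0]
finger_gap: 0.584
```

```bash
python3 plan.py 493 -303 15 68; python3 - <<'E'
from h import *
cal=r.calibration("wrist"); im=r.camera("wrist");cv2.imwrite("pics/w3.png",im[:,:,::-1])
print(proj("wrist",[.493,-.3035,.036],cal))
E
```

```text
5.7 shift [  3.   1. -91.] rot [-0.2 -0.2 -0.1] gap 49.9 q1,q6 [ -38. -106.] F [ 0.7 -0.2  1. ]
[257.35205787 209.39777252]
```

View pics/w3.png

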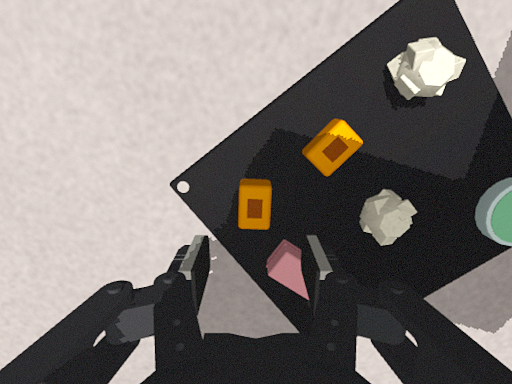

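The resin mark is at (255,208) against a predicted (257,209), and the block is square to the jaws. Descending to grasp.

Request:
{"op": "jog_arm", "data": {"steps": [[[3,0,-45],[0,0,0]],[[3,0,-80],[0,0,0]],[[3,0,-90],[0,0,0]],[[3,0,-90],[0,0,0]]]}}

```text
time: 6.15
tcp_pos: [0.4948, -0.3024, 0.0184]
ee_rot: [[-0.927, 0.376, -0.003], [0.376, 0.927, 0.003], [0.004, 0.002, -1.0]]
contact_force: [0.8, -0.2, 1.0]
finger_gap: 0.583
```

Request:
{"op": "jog_arm", "data": {"steps": [[[0,0,0],[0,0,0]],[[0,0,0],[0,0,0]],[[0,0,0],[0,0,0]],[[0,0,0],[0,0,0]],[[0,0,0],[0,0,0]]], "grip": 0, "squeeze": 50}}

```text
time: 6.65
tcp_pos: [0.496, -0.3028, 0.0206]
ee_rot: [[-0.927, 0.376, -0.001], [0.376, 0.927, 0.002], [0.001, 0.001, -1.0]]
contact_force: [1.1, 4.0, 9.0]
finger_gap: 0.291
```

Request:
{"op": "jog_arm", "data": {"steps": [[[0,0,40],[0,0,0]],[[0,0,90],[0,0,0]],[[0,0,140],[0,0,0]],[[0,0,180],[0,0,0]]]}}

```text
time: 7.05
tcp_pos: [0.4964, -0.303, 0.2053]
ee_rot: [[-0.927, 0.376, 0.003], [0.376, 0.927, -0.001], [-0.003, 0.0, -1.0]]
contact_force: [0.4, -0.4, -0.1]
finger_gap: 0.29
```

```bash
python3 plan.py 512 176 190 80
```

```text
7.05 shift [ 16. 479. -15.] rot [ 0.   0.2 12.1] gap 24.8 q1,q6 [ -37. -105.] F [ 0.4 -0.4 -0.1]
```

The block is held (25 mm opening for a 26 mm block). Carrying it to the bin.

Request:
{"op": "jog_arm", "data": {"steps": [[[10,240,0],[0,0,12]],[[10,240,0],[0,0,12]],[[10,240,0],[0,0,12]],[[10,240,0],[0,0,12]],[[10,240,0],[0,0,12]]]}}

```text
time: 7.55
tcp_pos: [0.5062, -0.0605, 0.2071]
ee_rot: [[-0.985, 0.175, 0.005], [0.175, 0.985, -0.0], [-0.005, 0.0, -1.0]]
contact_force: [0.8, -0.9, -0.4]
finger_gap: 0.285
```

Request:
{"op": "jog_arm", "data": {"steps": [[[6,238,-10],[0,0,0]],[[6,238,-10],[0,0,0]],[[6,238,-10],[0,0,0]],[[6,238,-10],[0,0,0]],[[6,238,-10],[0,0,0]]]}}

```text
time: 8.05
tcp_pos: [0.5121, 0.1803, 0.1988]
ee_rot: [[-0.985, 0.174, 0.008], [0.174, 0.985, 0.0], [-0.007, 0.002, -1.0]]
contact_force: [0.9, -0.0, -0.5]
finger_gap: 0.292
```

```bash
python3 plan.py 510 177 80 80
```

```text
8.05 shift [  -2.   -3. -119.] rot [-0.   0.4  0. ] gap 24.9 q1,q6 [ 13. -67.] F [ 0.9 -0.  -0.5]
```

Request:
{"op": "jog_arm", "data": {"steps": [[[-2,-3,-119],[0,0,0]],[[-2,-3,-119],[0,0,0]],[[-2,-3,-119],[0,0,0]],[[-2,-3,-119],[0,0,0]]]}}

```text
time: 8.45
tcp_pos: [0.509, 0.1773, 0.0788]
ee_rot: [[-0.985, 0.174, 0.005], [0.174, 0.985, -0.0], [-0.005, 0.001, -1.0]]
contact_force: [0.5, -0.4, 0.8]
finger_gap: 0.282
```

Request:
{"op": "jog_arm", "data": {"steps": [[[0,0,0],[0,0,0]],[[0,0,0],[0,0,0]],[[0,0,30],[0,0,0]],[[0,0,75],[0,0,0]],[[0,0,120],[0,0,0]]], "grip": 50}}

```text
time: 8.95
tcp_pos: [0.5089, 0.1772, 0.2018]
ee_rot: [[-0.985, 0.175, 0.006], [0.175, 0.985, -0.0], [-0.006, 0.001, -1.0]]
contact_force: [1.2, 0.2, -0.1]
finger_gap: 0.589
```

```bash
python3 plan.py 471 -230 110 21; python3 - <<'E'
from h import *
im=r.camera("side");crop("side",100,100,400,376,2.1,"d4.png",im)
E
```

```text
8.95 shift [ -38. -407.  -92.] rot [  0.2   0.3 -58.9] gap 50.3 q1,q6 [ 13. -67.] F [ 1.2  0.2 -0.1]
```

View pics/d4.png

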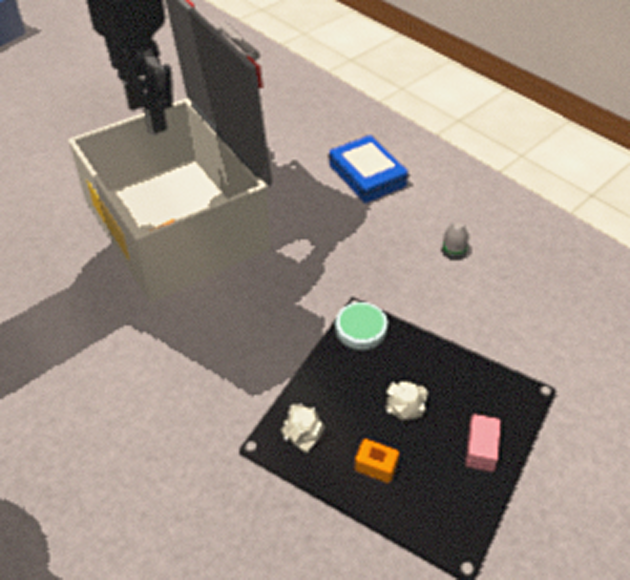

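Resin 1 is in the bin, with a sliver of orange visible at (167,223). The others haven't moved. Next is the second resin block.

Request:
{"op": "jog_arm", "data": {"steps": [[[-20,-240,0],[0,0,-59]],[[-20,-240,0],[0,0,-59]],[[-20,-240,0],[0,0,-59]],[[-20,-240,0],[0,0,-59]],[[-20,-240,0],[0,0,-59]]]}}

```text
time: 9.5
tcp_pos: [0.492, -0.0647, 0.211]
ee_rot: [[-0.596, 0.803, 0.013], [0.803, 0.596, -0.01], [-0.016, 0.005, -1.0]]
contact_force: [0.3, 0.0, -0.2]
finger_gap: 0.583
```

Request:
{"op": "jog_arm", "data": {"steps": [[[-18,-167,-90],[0,0,-16]],[[-18,-167,-90],[0,0,-16]],[[-18,-167,-90],[0,0,-16]],[[-18,-167,-90],[0,0,-16]],[[-18,-167,-90],[0,0,-16]]]}}

```text
time: 10.0
tcp_pos: [0.4734, -0.2357, 0.1205]
ee_rot: [[-0.348, 0.937, 0.01], [0.937, 0.348, -0.014], [-0.017, 0.005, -1.0]]
contact_force: [1.0, 0.2, 1.2]
finger_gap: 0.584
```

```bash
python3 plan.py 471 -230 20 21; python3 - <<'E'
from h import *
cal=r.calibration("wrist"); im=r.camera("wrist");cv2.imwrite("pics/w5.png",im[:,:,::-1])
print(proj("wrist",[.4714,-.2305,.036],cal))
E
```

```text
10.0 shift [  -2.    6. -100.] rot [0.8 0.6 0.6] gap 49.9 q1,q6 [-33. -53.] F [1.  0.2 1.2]
[255.52695605 191.90737811]
```

View pics/w5.png

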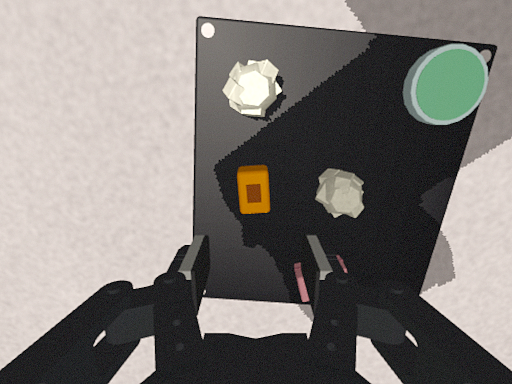

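The mark is at (254,192) against a predicted (255,192). Descending.

Request:
{"op": "jog_arm", "data": {"steps": [[[-3,5,-45],[0.8,0.6,2]],[[-3,5,-85],[0.8,0.6,2]],[[-3,5,-101],[0.8,0.6,2]],[[-3,5,-101],[0.8,0.6,2]]]}}

```text
time: 10.45
tcp_pos: [0.4705, -0.2277, 0.0198]
ee_rot: [[-0.382, 0.924, -0.001], [0.924, 0.382, 0.002], [0.002, -0.001, -1.0]]
contact_force: [-0.3, -0.6, 1.1]
finger_gap: 0.585
```

Request:
{"op": "jog_arm", "data": {"steps": [[[0,0,0],[0,0,0]],[[0,0,0],[0,0,0]],[[0,0,0],[0,0,0]],[[0,0,0],[0,0,0]],[[0,0,0],[0,0,0]]], "grip": 0}}

```text
time: 10.95
tcp_pos: [0.4715, -0.2277, 0.0218]
ee_rot: [[-0.382, 0.924, 0.001], [0.924, 0.382, 0.0], [-0.0, 0.001, -1.0]]
contact_force: [1.0, 4.2, 8.0]
finger_gap: 0.292
```

Request:
{"op": "jog_arm", "data": {"steps": [[[0,0,40],[0,0,0]],[[0,0,90],[0,0,0]],[[0,0,140],[0,0,0]],[[0,0,180],[0,0,0]]]}}

```text
time: 11.35
tcp_pos: [0.4719, -0.2277, 0.2065]
ee_rot: [[-0.382, 0.924, 0.005], [0.924, 0.382, -0.002], [-0.004, 0.004, -1.0]]
contact_force: [0.3, -0.6, -0.9]
finger_gap: 0.294
```

```bash
python3 plan.py 520 235 190 80
```

```text
11.35 shift [ 48. 463. -16.] rot [-0.   0.3 57.5] gap 25.1 q1,q6 [-32. -55.] F [ 0.3 -0.6 -0.9]
```

Request:
{"op": "jog_arm", "data": {"steps": [[[25,240,0],[0,0,57]],[[25,240,0],[0,0,57]],[[25,240,0],[0,0,57]],[[25,240,0],[0,0,57]],[[25,240,0],[0,0,57]]]}}

```text
time: 11.85
tcp_pos: [0.4969, 0.0149, 0.2083]
ee_rot: [[-0.912, 0.41, 0.006], [0.41, 0.912, 0.002], [-0.005, 0.005, -1.0]]
contact_force: [0.8, -1.2, 0.1]
finger_gap: 0.288
```

Request:
{"op": "jog_arm", "data": {"steps": [[[23,223,-10],[0,0,15]],[[23,223,-10],[0,0,15]],[[23,223,-10],[0,0,15]],[[23,223,-10],[0,0,15]],[[23,223,-10],[0,0,15]]]}}

```text
time: 12.35
tcp_pos: [0.5197, 0.2418, 0.2001]
ee_rot: [[-0.987, 0.158, 0.008], [0.158, 0.987, 0.005], [-0.007, 0.006, -1.0]]
contact_force: [0.4, -0.8, -0.1]
finger_gap: 0.293
```

```bash
python3 plan.py 520 240 80 80
```

```text
12.35 shift [   0.   -2. -120.] rot [-0.3  0.5 -0.9] gap 25.0 q1,q6 [ 19. -62.] F [ 0.4 -0.8 -0.1]
```

Request:
{"op": "jog_arm", "data": {"steps": [[[0,-2,-120],[0,0,0]],[[0,-2,-120],[0,0,0]],[[0,-2,-120],[0,0,0]],[[0,-2,-120],[0,0,0]]]}}

```text
time: 12.75
tcp_pos: [0.5184, 0.2397, 0.079]
ee_rot: [[-0.988, 0.157, 0.005], [0.157, 0.988, 0.004], [-0.005, 0.005, -1.0]]
contact_force: [-0.1, -0.0, 1.3]
finger_gap: 0.29
```

Request:
{"op": "jog_arm", "data": {"steps": [[[0,0,0],[0,0,0]],[[0,0,0],[0,0,0]],[[0,0,30],[0,0,0]],[[0,0,75],[0,0,0]],[[0,0,120],[0,0,0]]], "grip": 50}}

```text
time: 13.25
tcp_pos: [0.5184, 0.2397, 0.2022]
ee_rot: [[-0.988, 0.157, 0.007], [0.157, 0.988, 0.005], [-0.006, 0.006, -1.0]]
contact_force: [0.8, 0.1, 0.9]
finger_gap: 0.584
```

```bash
python3 plan.py 564 -292 110 124; python3 - <<'E'
from h import *
im=r.camera("side");crop("side",100,100,400,376,2.1,"d6.png",im)
E
```

```text
13.25 shift [  46. -532.  -92.] rot [-0.4  0.3 43.1] gap 49.9 q1,q6 [ 19. -62.] F [0.8 0.1 0.9]
```

View pics/d6.png

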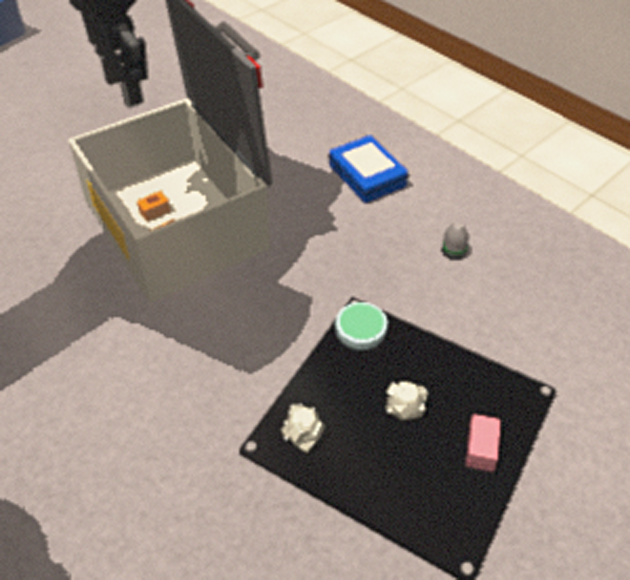

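Both resin blocks are in the bin. Next is the foam block.

Request:
{"op": "jog_arm", "data": {"steps": [[[0,-250,0],[0,0,43]],[[0,-250,0],[0,0,43]],[[0,-250,0],[0,0,43]],[[0,-250,0],[0,0,43]],[[0,-250,0],[0,0,43]]]}}

```text
time: 13.8
tcp_pos: [0.5219, 0.0233, 0.2103]
ee_rot: [[-0.882, -0.471, 0.01], [-0.471, 0.882, 0.015], [-0.016, 0.009, -1.0]]
contact_force: [1.6, 1.0, 0.6]
finger_gap: 0.582
```

Request:
{"op": "jog_arm", "data": {"steps": [[[46,-250,-20],[0,0,0]],[[46,-250,-20],[0,0,0]],[[46,-250,-20],[0,0,0]],[[46,-250,-20],[0,0,0]],[[46,-250,-20],[0,0,0]]]}}

```text
time: 14.3
tcp_pos: [0.5672, -0.2227, 0.1927]
ee_rot: [[-0.882, -0.471, 0.013], [-0.471, 0.882, 0.014], [-0.018, 0.006, -1.0]]
contact_force: [0.7, 0.9, 0.7]
finger_gap: 0.587
```

```bash
python3 plan.py 564 -292 110 124
```

```text
14.3 shift [ -3. -69. -83.] rot [-0.8  0.7  5.9] gap 50.1 q1,q6 [ -28. -146.] F [0.7 0.9 0.7]
```

Request:
{"op": "jog_arm", "data": {"steps": [[[-3,-69,-83],[-0.8,0.7,6]],[[-3,-69,-83],[-0.8,0.7,6]],[[-3,-69,-83],[-0.8,0.7,6]],[[-3,-69,-83],[-0.8,0.7,6]]]}}

```text
time: 14.7
tcp_pos: [0.5638, -0.2925, 0.1099]
ee_rot: [[-0.829, -0.559, -0.001], [-0.559, 0.829, 0.001], [0.0, 0.001, -1.0]]
contact_force: [-0.4, -0.1, 0.4]
finger_gap: 0.58
```

```bash
python3 plan.py 564 -292 20 124; python3 - <<'E'
from h import *
cal=r.calibration("wrist"); im=r.camera("wrist");cv2.imwrite("pics/w7.png",im[:,:,::-1])
print(proj("wrist",[.564,-.292,.038],cal))
E
```

```text
14.7 shift [  0.   0. -90.] rot [-0. -0.  0.] gap 49.5 q1,q6 [ -33. -157.] F [-0.4 -0.1  0.4]
[254.64843521 205.76600321]
```

View pics/w7.png

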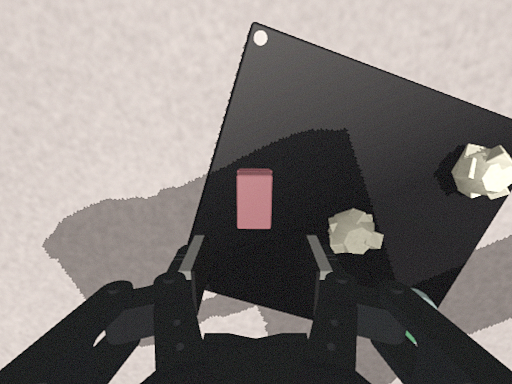

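The foam's top is centred at (254,202), as predicted. Grasping.

Request:
{"op": "jog_arm", "data": {"steps": [[[1,-1,-45],[0,0,0]],[[1,-1,-80],[0,0,0]],[[1,-1,-90],[0,0,0]],[[1,-1,-90],[0,0,0]]]}}

```text
time: 15.15
tcp_pos: [0.5658, -0.2918, 0.0217]
ee_rot: [[-0.828, -0.561, 0.001], [-0.561, 0.828, 0.0], [-0.001, -0.0, -1.0]]
contact_force: [0.6, -0.4, 1.5]
finger_gap: 0.585
```

Request:
{"op": "jog_arm", "data": {"steps": [[[0,0,0],[0,0,0]],[[0,0,0],[0,0,0]],[[0,0,0],[0,0,0]],[[0,0,0],[0,0,0]],[[0,0,0],[0,0,0]]], "grip": 0}}

```text
time: 15.65
tcp_pos: [0.5672, -0.2921, 0.0243]
ee_rot: [[-0.828, -0.561, 0.004], [-0.561, 0.828, -0.001], [-0.002, -0.003, -1.0]]
contact_force: [-0.1, 4.8, 10.7]
finger_gap: 0.31
```

Request:
{"op": "jog_arm", "data": {"steps": [[[0,0,40],[0,0,0]],[[0,0,90],[0,0,0]],[[0,0,140],[0,0,0]],[[0,0,180],[0,0,0]]]}}

```text
time: 16.05
tcp_pos: [0.5678, -0.2923, 0.2096]
ee_rot: [[-0.828, -0.561, 0.008], [-0.561, 0.828, -0.004], [-0.004, -0.008, -1.0]]
contact_force: [1.1, -0.1, -0.7]
finger_gap: 0.312
```

```bash
python3 plan.py 510 205 190 80
```

```text
16.05 shift [-58. 497. -20.] rot [  0.4   0.3 -44.1] gap 26.7 q1,q6 [ -33. -157.] F [ 1.1 -0.1 -0.7]
```

Request:
{"op": "jog_arm", "data": {"steps": [[[-30,245,0],[0,0,-43]],[[-30,245,0],[0,0,-43]],[[-30,245,0],[0,0,-43]],[[-30,245,0],[0,0,-43]],[[-30,245,0],[0,0,-43]]]}}

```text
time: 16.55
tcp_pos: [0.5396, -0.059, 0.2113]
ee_rot: [[-0.994, 0.109, 0.006], [0.109, 0.994, -0.008], [-0.007, -0.007, -1.0]]
contact_force: [0.5, -0.1, -0.3]
finger_gap: 0.316
```

Request:
{"op": "jog_arm", "data": {"steps": [[[-28,248,-10],[0,0,0]],[[-28,248,-10],[0,0,0]],[[-28,248,-10],[0,0,0]],[[-28,248,-10],[0,0,0]],[[-28,248,-10],[0,0,0]]]}}

```text
time: 17.05
tcp_pos: [0.5116, 0.1897, 0.2033]
ee_rot: [[-0.994, 0.109, 0.009], [0.109, 0.994, -0.007], [-0.01, -0.006, -1.0]]
contact_force: [0.7, 1.1, 0.6]
finger_gap: 0.315
```

```bash
python3 plan.py 520 205 85 80
```

```text
17.05 shift [   8.   15. -118.] rot [ 0.4  0.5 -3.8] gap 26.9 q1,q6 [ 14. -69.] F [0.7 1.1 0.6]
```

Request:
{"op": "jog_arm", "data": {"steps": [[[8,15,-118],[0,0,0]],[[8,15,-118],[0,0,0]],[[8,15,-118],[0,0,0]],[[8,15,-118],[0,0,0]]]}}

```text
time: 17.45
tcp_pos: [0.5187, 0.205, 0.0843]
ee_rot: [[-0.994, 0.108, 0.007], [0.108, 0.994, -0.008], [-0.008, -0.007, -1.0]]
contact_force: [-0.5, 0.1, -0.1]
finger_gap: 0.312
```

Request:
{"op": "jog_arm", "data": {"steps": [[[0,0,0],[0,0,0]],[[0,0,0],[0,0,0]],[[0,0,30],[0,0,0]],[[0,0,75],[0,0,0]],[[0,0,120],[0,0,0]]], "grip": 62}}

```text
time: 17.95
tcp_pos: [0.5187, 0.2047, 0.2074]
ee_rot: [[-0.994, 0.108, 0.008], [0.108, 0.994, -0.008], [-0.009, -0.007, -1.0]]
contact_force: [0.3, 0.3, 0.0]
finger_gap: 0.728
```

```bash
python3 plan.py 442 -153 120 80; python3 - <<'E'
from h import *
im=r.camera("side");crop("side",100,100,400,376,2.1,"d8.png",im)
E
```

```text
17.95 shift [ -77. -358.  -87.] rot [ 0.4  0.5 -3.8] gap 62.2 q1,q6 [ 16. -68.] F [0.3 0.3 0. ]
```

View pics/d8.png

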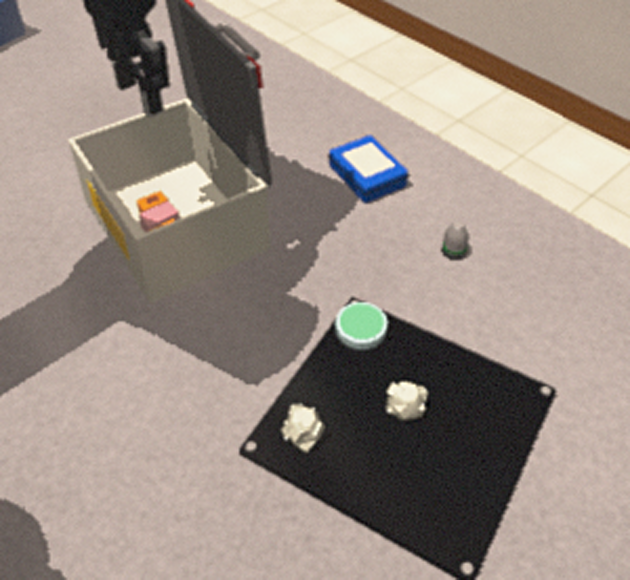

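The foam is in the bin and both paper balls haven't moved. Next is paper ball 1.

Request:
{"op": "jog_arm", "data": {"steps": [[[-40,-200,0],[0,0,-4]],[[-40,-200,0],[0,0,-4]],[[-40,-200,0],[0,0,-4]],[[-40,-200,0],[0,0,-4]],[[-60,-245,-10],[0,0,-4]]]}}

```text
time: 18.5
tcp_pos: [0.4642, -0.039, 0.2081]
ee_rot: [[-0.984, 0.178, 0.024], [0.177, 0.984, -0.008], [-0.025, -0.003, -1.0]]
contact_force: [1.3, -1.5, -1.0]
finger_gap: 0.722
```

```bash
python3 plan.py 442 -153 115 80
```

```text
18.5 shift [ -22. -114.  -93.] rot [0.4 1.4 0.2] gap 61.6 q1,q6 [-12. -92.] F [ 1.3 -1.5 -1. ]
```

Request:
{"op": "jog_arm", "data": {"steps": [[[-22,-114,-93],[0.4,1.4,0]],[[-22,-114,-93],[0.4,1.4,0]],[[-22,-114,-93],[0.4,1.4,0]],[[-22,-114,-93],[0.4,1.4,0]],[[-22,-114,-93],[0.4,1.4,0]]]}}

```text
time: 19.0
tcp_pos: [0.4422, -0.1539, 0.1159]
ee_rot: [[-0.984, 0.18, -0.0], [0.18, 0.984, -0.001], [-0.0, -0.001, -1.0]]
contact_force: [0.4, 0.0, 0.8]
finger_gap: 0.725
```

```bash
python3 plan.py 442 -153 18 80; python3 - <<'E'
from h import *
cal=r.calibration("wrist"); im=r.camera("wrist");cv2.imwrite("pics/w9.png",im[:,:,::-1])
print(proj("wrist",[.442,-.1527,.029],cal))
E
```

```text
19.0 shift [ -0.   1. -98.] rot [ 0.1 -0.   0.4] gap 61.9 q1,q6 [ -26. -106.] F [0.4 0.  0.8]
[256.68322781 199.05455121]
```

View pics/w9.png

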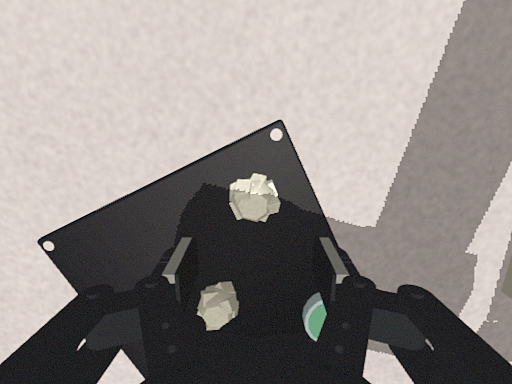

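Paper 1 is at (254,198), as predicted, and the fingers have clear ground on both sides. Grasping.

Request:
{"op": "jog_arm", "data": {"steps": [[[0,0,-45],[0,0,0]],[[0,0,-85],[0,0,0]],[[0,0,-97],[0,0,0]],[[0,0,-97],[0,0,0]]]}}

```text
time: 19.45
tcp_pos: [0.4428, -0.1521, 0.019]
ee_rot: [[-0.984, 0.177, 0.0], [0.177, 0.984, -0.001], [-0.0, -0.001, -1.0]]
contact_force: [0.4, 0.1, 0.9]
finger_gap: 0.723
```

Request:
{"op": "jog_arm", "data": {"steps": [[[0,0,0],[0,0,0]],[[0,0,0],[0,0,0]],[[0,0,0],[0,0,0]],[[0,0,0],[0,0,0]],[[0,0,0],[0,0,0]]], "grip": 0}}

```text
time: 19.95
tcp_pos: [0.4439, -0.152, 0.0209]
ee_rot: [[-0.984, 0.177, 0.003], [0.177, 0.984, -0.002], [-0.003, -0.001, -1.0]]
contact_force: [-0.3, 6.1, 14.3]
finger_gap: 0.414
```

Request:
{"op": "jog_arm", "data": {"steps": [[[0,0,40],[0,0,0]],[[0,0,90],[0,0,0]],[[0,0,140],[0,0,0]],[[0,0,180],[0,0,0]]]}}

```text
time: 20.35
tcp_pos: [0.4442, -0.1518, 0.2052]
ee_rot: [[-0.984, 0.177, 0.007], [0.177, 0.984, -0.003], [-0.007, -0.002, -1.0]]
contact_force: [0.5, 0.4, -1.1]
finger_gap: 0.411
```

```bash
python3 plan.py 530 155 195 80
```

```text
20.35 shift [ 86. 307. -10.] rot [0.2 0.4 0.2] gap 35.1 q1,q6 [ -26. -106.] F [ 0.5  0.4 -1.1]
```

Request:
{"op": "jog_arm", "data": {"steps": [[[45,160,0],[0,0,0]],[[45,160,0],[0,0,0]],[[45,160,0],[0,0,0]],[[45,160,0],[0,0,0]],[[65,205,0],[0,0,0]]]}}

```text
time: 20.85
tcp_pos: [0.5086, 0.0535, 0.2069]
ee_rot: [[-0.984, 0.177, 0.008], [0.177, 0.984, -0.004], [-0.009, -0.003, -1.0]]
contact_force: [0.9, -0.3, -0.2]
finger_gap: 0.414
```

```bash
python3 plan.py 532 163 200 80
```

```text
20.85 shift [ 23. 110.  -7.] rot [0.2 0.5 0.2] gap 35.4 q1,q6 [ -1. -80.] F [ 0.9 -0.3 -0.2]
```

Request:
{"op": "jog_arm", "data": {"steps": [[[23,110,0],[0,0,0]],[[23,110,0],[0,0,0]],[[23,110,0],[0,0,0]],[[23,110,-50],[0,0,0]],[[23,110,-95],[0,0,0]]]}}

```text
time: 21.35
tcp_pos: [0.5324, 0.1643, 0.1128]
ee_rot: [[-0.984, 0.175, 0.013], [0.175, 0.985, -0.003], [-0.013, -0.001, -1.0]]
contact_force: [1.5, 0.1, -0.6]
finger_gap: 0.416
```

Request:
{"op": "jog_arm", "data": {"steps": [[[0,0,-17],[0,0,0]],[[0,0,-17],[0,0,0]],[[0,0,-17],[0,0,0]]]}}

```text
time: 21.65
tcp_pos: [0.5328, 0.1643, 0.0972]
ee_rot: [[-0.984, 0.175, 0.014], [0.175, 0.984, -0.003], [-0.014, -0.001, -1.0]]
contact_force: [0.2, -0.3, 0.1]
finger_gap: 0.413
```

Request:
{"op": "jog_arm", "data": {"steps": [[[0,0,0],[0,0,0]],[[0,0,0],[0,0,0]],[[0,0,30],[0,0,0]],[[0,0,75],[0,0,0]],[[0,0,120],[0,0,0]]], "grip": 55}}

```text
time: 22.15
tcp_pos: [0.5325, 0.1642, 0.2194]
ee_rot: [[-0.984, 0.176, 0.014], [0.175, 0.984, -0.003], [-0.014, -0.001, -1.0]]
contact_force: [1.3, -0.5, -0.7]
finger_gap: 0.647
```

```bash
python3 plan.py 542 -207 120 70; python3 - <<'E'
from h import *
im=r.camera("side");crop("side",100,100,400,376,2.1,"d10.png",im)
E
```

```text
22.15 shift [   9. -371.  -99.] rot [ 0.3  0.8 -9.9] gap 55.3 q1,q6 [ 11. -69.] F [ 1.3 -0.5 -0.7]
```

View pics/d10.png

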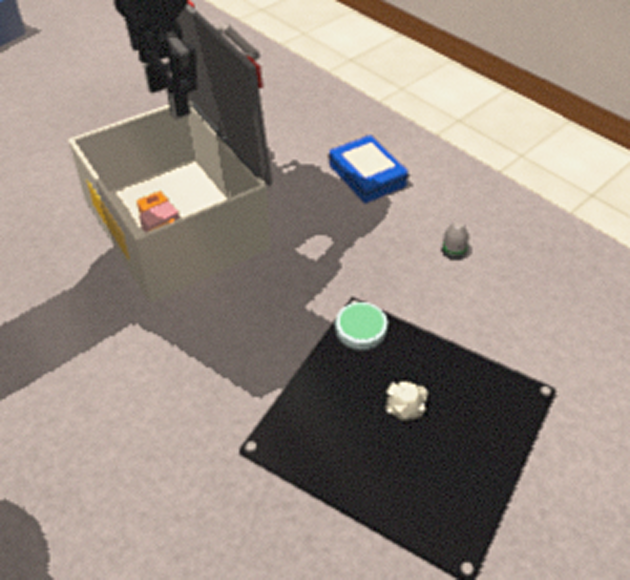

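Paper 1 is presumably hidden by the near wall, so I'll check it from above later. Now the last ball.

Request:
{"op": "jog_arm", "data": {"steps": [[[0,-200,0],[0,0,-10]],[[0,-200,0],[0,0,-10]],[[0,-200,0],[0,0,-10]],[[0,-200,0],[0,0,-10]],[[0,-240,-10],[0,0,-10]]], "grip": 62}}

```text
time: 22.7
tcp_pos: [0.5364, -0.0779, 0.2192]
ee_rot: [[-0.938, 0.344, 0.028], [0.344, 0.939, -0.007], [-0.028, 0.003, -1.0]]
contact_force: [0.7, -0.4, -1.0]
finger_gap: 0.723
```

```bash
python3 plan.py 542 -207 115 70
```

```text
22.7 shift [   6. -129. -104.] rot [0.4 1.6 0.1] gap 61.8 q1,q6 [-15. -84.] F [ 0.7 -0.4 -1. ]
```

Request:
{"op": "jog_arm", "data": {"steps": [[[6,-129,-104],[0.4,1.6,0]],[[6,-129,-104],[0.4,1.6,0]],[[6,-129,-104],[0.4,1.6,0]],[[6,-129,-104],[0.4,1.6,0]],[[6,-129,-104],[0.4,1.6,0]]]}}

```text
time: 23.2
tcp_pos: [0.5419, -0.2085, 0.1144]
ee_rot: [[-0.938, 0.347, -0.001], [0.347, 0.938, 0.001], [0.002, 0.0, -1.0]]
contact_force: [0.6, -0.3, 0.3]
finger_gap: 0.728
```

```bash
python3 plan.py 542 -207 18 70; python3 - <<'E'
from h import *
cal=r.calibration("wrist"); im=r.camera("wrist");cv2.imwrite("pics/w11.png",im[:,:,::-1])
print(proj("wrist",[.542,-.207,.029],cal))
E
```

```text
23.2 shift [  0.   1. -96.] rot [-0.  -0.1  0.3] gap 62.2 q1,q6 [-27. -97.] F [ 0.6 -0.3  0.3]
[257.01249719 199.71656098]
```

View pics/w11.png

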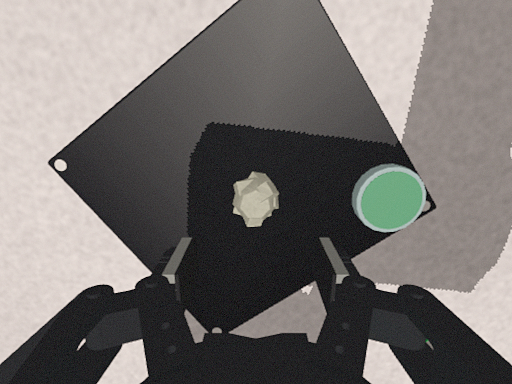

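The ball is at (256,199), as predicted. The dish's near edge is about 85 mm away, clear of the fingers. Grasping.

Request:
{"op": "jog_arm", "data": {"steps": [[[0,0,-45],[0,0,0]],[[0,0,-85],[0,0,0]],[[0,0,-96],[0,0,0]],[[0,0,-96],[0,0,0]]]}}

```text
time: 23.65
tcp_pos: [0.5422, -0.2061, 0.0196]
ee_rot: [[-0.939, 0.345, -0.002], [0.345, 0.939, 0.001], [0.002, 0.001, -1.0]]
contact_force: [1.0, -1.1, 1.0]
finger_gap: 0.726
```

Request:
{"op": "jog_arm", "data": {"steps": [[[0,0,0],[0,0,0]],[[0,0,0],[0,0,0]],[[0,0,0],[0,0,0]],[[0,0,0],[0,0,0]],[[0,0,0],[0,0,0]]], "grip": 0}}

```text
time: 24.15
tcp_pos: [0.5435, -0.2061, 0.0221]
ee_rot: [[-0.939, 0.345, 0.002], [0.345, 0.939, 0.0], [-0.001, 0.001, -1.0]]
contact_force: [-0.3, 4.3, 14.6]
finger_gap: 0.415
```

Request:
{"op": "jog_arm", "data": {"steps": [[[0,0,40],[0,0,0]],[[0,0,90],[0,0,0]],[[0,0,140],[0,0,0]],[[0,0,180],[0,0,0]]]}}

```text
time: 24.55
tcp_pos: [0.544, -0.2062, 0.2069]
ee_rot: [[-0.939, 0.345, 0.005], [0.344, 0.939, -0.002], [-0.006, 0.0, -1.0]]
contact_force: [1.2, -0.3, -0.7]
finger_gap: 0.412
```

```bash
python3 plan.py 548 240 200 80
```

```text
24.55 shift [  4. 446.  -7.] rot [ 0.1  0.3 10.2] gap 35.2 q1,q6 [-27. -97.] F [ 1.2 -0.3 -0.7]
```

Request:
{"op": "jog_arm", "data": {"steps": [[[-15,220,5],[0,0,10]],[[-15,220,5],[0,0,10]],[[-15,220,5],[0,0,10]],[[-15,220,5],[0,0,10]],[[-15,245,5],[0,0,10]]]}}

```text
time: 25.05
tcp_pos: [0.5286, 0.0409, 0.2139]
ee_rot: [[-0.984, 0.176, 0.008], [0.176, 0.984, -0.001], [-0.008, 0.001, -1.0]]
contact_force: [0.9, 0.2, 0.6]
finger_gap: 0.414
```

Request:
{"op": "jog_arm", "data": {"steps": [[[15,202,0],[0,0,0]],[[15,202,0],[0,0,0]],[[15,202,0],[0,0,0]],[[15,202,0],[0,0,0]],[[15,202,0],[0,0,0]]]}}

```text
time: 25.55
tcp_pos: [0.5436, 0.2481, 0.2158]
ee_rot: [[-0.985, 0.172, 0.011], [0.172, 0.985, 0.001], [-0.011, 0.003, -1.0]]
contact_force: [0.2, -2.1, 0.3]
finger_gap: 0.414
```

```bash
python3 plan.py 545 242 95 80
```

```text
25.55 shift [   1.   -6. -121.] rot [-0.1  0.6 -0.1] gap 35.4 q1,q6 [ 19. -61.] F [ 0.2 -2.1  0.3]
```

Request:
{"op": "jog_arm", "data": {"steps": [[[0,-6,-40],[0,0,0]],[[0,-6,-85],[0,0,0]],[[0,-6,-121],[0,0,0]],[[0,-6,-121],[0,0,0]]]}}

```text
time: 25.95
tcp_pos: [0.5414, 0.2412, 0.0922]
ee_rot: [[-0.985, 0.172, 0.006], [0.172, 0.985, -0.0], [-0.006, 0.001, -1.0]]
contact_force: [0.0, 0.3, 1.5]
finger_gap: 0.41
```

Request:
{"op": "jog_arm", "data": {"steps": [[[0,0,0],[0,0,0]],[[0,0,0],[0,0,0]],[[0,0,30],[0,0,0]],[[0,0,75],[0,0,0]],[[0,0,120],[0,0,0]]], "grip": 55}}

```text
time: 26.45
tcp_pos: [0.5415, 0.2411, 0.2159]
ee_rot: [[-0.985, 0.172, 0.008], [0.172, 0.985, 0.0], [-0.008, 0.002, -1.0]]
contact_force: [1.1, 0.2, 0.6]
finger_gap: 0.643
```

Request:
{"op": "jog_arm", "data": {"steps": [[[-40,-20,20],[0,0,0]],[[-80,-40,60],[0,0,0]],[[-100,-40,80],[0,0,0]],[[-100,-40,80],[0,0,0]]]}}

```text
time: 26.85
tcp_pos: [0.4402, 0.201, 0.3016]
ee_rot: [[-0.985, 0.172, 0.015], [0.172, 0.985, 0.003], [-0.015, 0.005, -1.0]]
contact_force: [0.3, 0.5, -0.7]
finger_gap: 0.641
```

```bash
python3 - <<'E'
from h import *
a=r.camera("wrist");b=r.camera("side");c=r.camera("scene")
cv2.imwrite("pics/w12.png",a[:,:,::-1]);crop("",100,60,400,376,1.8,"d12.png",b)
crop("",100,90,400,300,2.6,"s12.png",c)
E
```

```text
(no output)
```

View pics/w12.png

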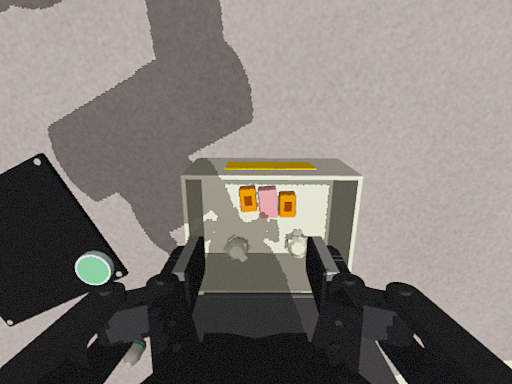

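View pics/d12.png

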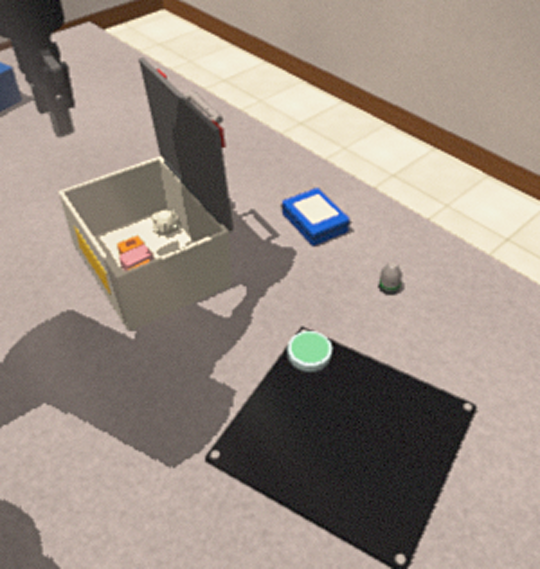

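View pics/s12.png

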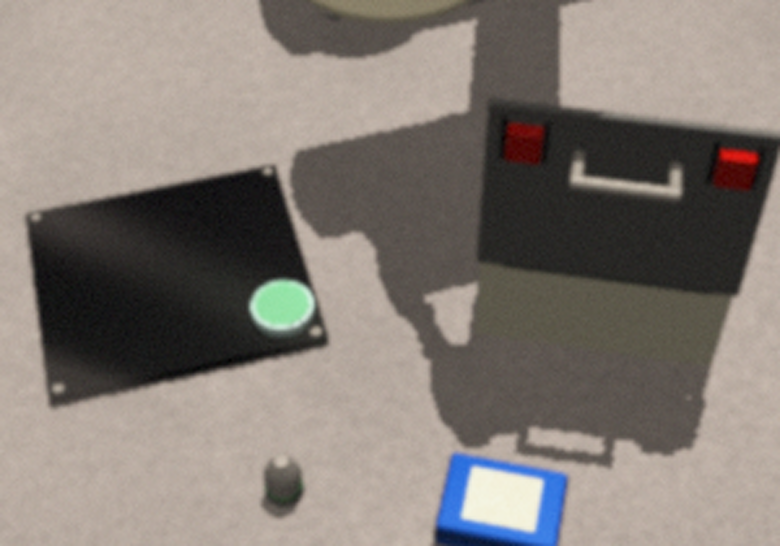

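All five pieces show in the bin in the wrist view: two resin, foam and two papers. The board is clear and the dish, box and objective haven't moved. To shut the lid I'll go back to the handle the way I left it.

Request:
{"op": "jog_arm", "data": {"steps": [[[0,-40,30],[0,0,0]],[[30,-90,60],[0,0,0]],[[70,-130,70],[0,0,0]],[[120,-170,70],[0,0,0]],[[160,-190,65],[0,0,0]]], "grip": 30}}

```text
time: 27.5
tcp_pos: [0.5787, 0.0253, 0.3636]
ee_rot: [[-0.985, 0.173, 0.011], [0.173, 0.985, 0.001], [-0.011, 0.003, -1.0]]
contact_force: [1.0, 1.3, 0.5]
finger_gap: 0.357
```

```bash
python3 plan.py 635 14 363 -10;  python3 plan.py 635 14 363 80
```

```text
27.5 shift [ 56. -11.  -1.] rot [  0.5   0.6 -90. ] gap 30.5 q1,q6 [ -3. -83.] F [1.  1.3 0.5]
27.5 shift [ 56. -11.  -1.] rot [-0.   0.7 -0. ] gap 30.5 q1,q6 [ -3. -83.] F [1.  1.3 0.5]
```

Request:
{"op": "jog_arm", "data": {"steps": [[[56,-11,0],[0,0,-85]],[[56,-11,0],[0,0,-85]],[[56,-11,0],[0,0,-85]],[[56,-11,0],[0,0,-85]],[[56,-11,0],[0,0,-85]]]}}

```text
time: 28.0
tcp_pos: [0.6354, 0.0141, 0.3622]
ee_rot: [[-0.598, 0.801, 0.007], [0.801, 0.598, -0.007], [-0.01, 0.001, -1.0]]
contact_force: [-0.4, -0.4, -0.3]
finger_gap: 0.354
```

Request:
{"op": "jog_arm", "data": {"steps": [[[0,0,0],[0,0,-45]],[[0,0,0],[0,0,-45]],[[0,0,0],[0,0,-45]],[[0,0,0],[0,0,-45]],[[0,0,0],[0,0,-45]]]}}

```text
time: 28.5
tcp_pos: [0.636, 0.0138, 0.3611]
ee_rot: [[0.109, 0.994, -0.001], [0.994, -0.109, -0.01], [-0.01, -0.0, -1.0]]
contact_force: [-1.0, 0.0, 0.6]
finger_gap: 0.353
```

```bash
cat > plan2.py <<'E'
import sys
from h import *
from scipy.spatial.transform import Rotation as R
# target pos mm + tilt deg about bin y, relative to the handle-grasp orientation
yb=np.array([.172,.985,0])
def plan(x,y,z,t):
    s=r.read_state()
    R0=np.column_stack([[.172,.985,0],[.985,-.172,0],[0,0,-1]])
    T=R.from_rotvec(t*yb,degrees=True).as_matrix()@R0
    print("shift",np.round(np.array([x,y,z])-s['tcp_pos']*1000,1),"rot",np.round(R.from_matrix(T@s['ee_rot'].T).as_rotvec(degrees=True),1),np.round(s['q'],0),np.round(s['contact_force'],1))
plan(*map(float,sys.argv[1:5]))
E
python3 plan2.py 695 174 320 42.4; python3 plan2.py 635 14 370 0
```

```text
shift [ 59.  160.2 -41.1] rot [ 6.5 41.9 -3.7] [-4. 24. 64. -1. 92.  2.] [-1.   0.   0.6]
shift [-1.   0.2  8.9] rot [ 0.5 -0.1 -3.7] [-4. 24. 64. -1. 92.  2.] [-1.   0.   0.6]
```

Request:
{"op": "jog_arm", "data": {"steps": [[[25,30,10],[1,8.5,-3.7]],[[50,65,12],[2.5,17,-3.7]],[[62,100,12],[4,25,-3.7]],[[64,135,10],[5,33,-3.7]],[[64,160,5],[6.5,42,-3.7]]]}}

```text
time: 29.0
tcp_pos: [0.6939, 0.174, 0.3636]
ee_rot: [[0.172, 0.819, -0.547], [0.985, -0.143, 0.095], [-0.0, -0.555, -0.832]]
contact_force: [86.7, 35.9, -37.0]
finger_gap: 0.35
```

```bash
python3 plan2.py 694 178 296 42.5; python3 plan2.py 638 187.6 234 42.5;python3 - <<'E'
from h import *
crop("side",100,0,300,220,2.7,"d13.png")
E
```

```text
shift [  0.1   4.  -67.6] rot [1.5 8.6 0. ] [  5.  55.  13.  15. 145.  25.] [ 86.7  35.9 -37. ]
shift [ -55.9   13.6 -129.6] rot [1.5 8.6 0. ] [  5.  55.  13.  15. 145.  25.] [ 86.7  35.9 -37. ]
```

View pics/d13.png

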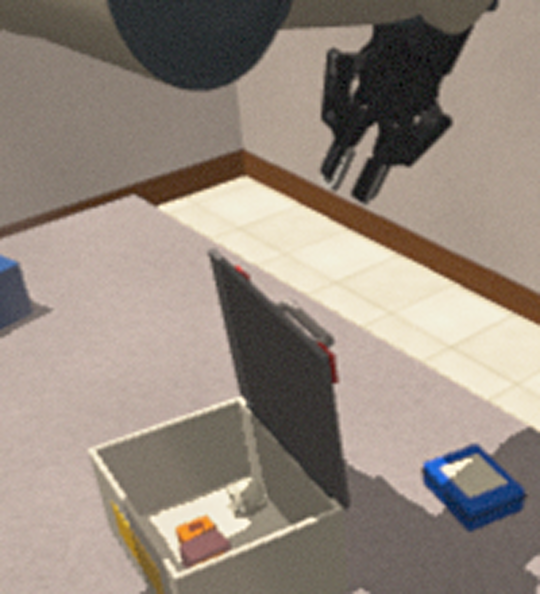

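Joint 3 is close to its 12.6° stop and the force reading spiked, though nothing is touching. I'll bring the tool down and inward, off the stop.

Request:
{"op": "jog_arm", "data": {"steps": [[[-3,1,-10],[0,0,0]],[[-6,2,-25],[0.3,2,0]],[[-8,3,-45],[0.7,4,0]],[[-8,4,-63],[1.5,8.5,0]]]}}

```text
time: 29.45
tcp_pos: [0.6792, 0.1811, 0.2884]
ee_rot: [[0.166, 0.695, -0.699], [0.986, -0.123, 0.112], [-0.009, -0.708, -0.706]]
contact_force: [-0.6, 0.0, 0.4]
finger_gap: 0.353
```

```bash
python3 plan2.py 638 187.6 234 42.5
```

```text
shift [-41.2   6.5 -54.4] rot [ 0.1 -2.6 -0.3] [  5.  61.  15.  19. 147.  27.] [-0.6  0.   0.4]
```

Request:
{"op": "jog_arm", "data": {"steps": [[[1,0,-8],[0,-2.6,-0.3]],[[-12,2,-22],[0,-2.6,-0.3]],[[-27,4,-38],[0,-2.6,-0.3]],[[-41,6.5,-54],[0,-2.6,-0.3]],[[-41,6.5,-54],[0,-2.6,-0.3]]]}}

```text
time: 29.95
tcp_pos: [0.6372, 0.1872, 0.2333]
ee_rot: [[0.172, 0.725, -0.667], [0.985, -0.128, 0.116], [-0.001, -0.677, -0.736]]
contact_force: [-0.4, 0.7, 0.0]
finger_gap: 0.351
```

```bash
python3 plan2.py 638 187.6 234 42.5;python3 - <<'E'
from h import *
crop("side",120,60,280,200,4,"d14.png")
crop("wrist",0,0,512,384,1,"w14.png")
E
```

```text
shift [0.8 0.4 0.7] rot [ 0.  -0.1  0. ] [  6.  55.  36.  14. 130.  21.] [-0.4  0.7  0. ]
```

View pics/d14.png

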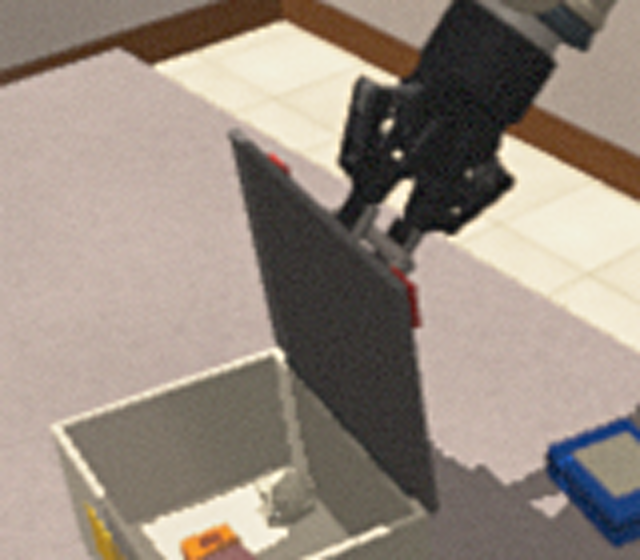

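View pics/w14.png

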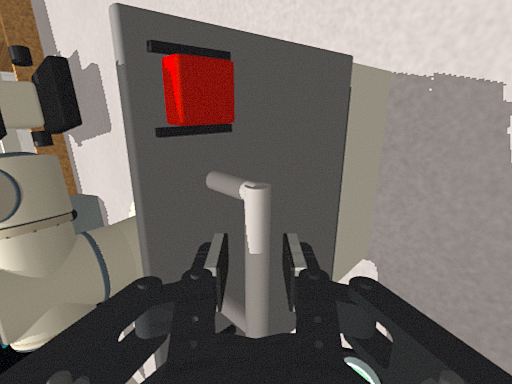

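The bar is centred between the pads (wrist view, x≈257). I'll close and work out the arc back.

Request:
{"op": "jog_arm", "data": {"steps": [[[0,0,0],[0,0,0]],[[0,0,0],[0,0,0]],[[0,0,0],[0,0,0]],[[0,0,0],[0,0,0]]], "grip": 0, "squeeze": 40}}

```text
time: 30.45
tcp_pos: [0.6399, 0.1868, 0.236]
ee_rot: [[0.173, 0.728, -0.663], [0.985, -0.128, 0.116], [0.0, -0.673, -0.74]]
contact_force: [4.8, -2.3, 5.8]
finger_gap: 0.122
```

```bash
python3 arc.py 85 81 76 70 64 58
```

```text
tilt now 41.96907903482667 [ 4.80681731 -2.32076994  5.79742466]
85.0 [-2.3  2.  -3.3] [0.1 0.5 0. ]
81.0 [-11.4   3.6  -2. ] [-0.3 -1.4 -0. ]
76.0 [-22.9   5.6  -1.3] [-0.7 -3.9 -0. ]
70.0 [-36.7   8.   -1.8] [-1.2 -6.9 -0. ]
64.0 [-50.4  10.4  -3.8] [-1.7 -9.8 -0. ]
58.0 [-63.8  12.8  -7.3] [ -2.2 -12.8  -0. ]
```

Request:
{"op": "jog_arm", "data": {"steps": [[[-11,2.5,-1],[-0.3,-1.4,0]],[[-23,4.5,0],[-0.7,-3.9,0]],[[-36.5,7,-1],[-1.2,-6.9,0]],[[-50,9.4,-3],[-1.7,-9.8,0]],[[-63.5,11.8,-6.5],[-2.2,-12.8,0]]]}}

```text
time: 30.95
tcp_pos: [0.5769, 0.1983, 0.2319]
ee_rot: [[0.173, 0.861, -0.478], [0.985, -0.15, 0.086], [0.002, -0.485, -0.874]]
contact_force: [0.6, -0.5, 9.6]
finger_gap: 0.12
```

```bash
python3 arc.py 58 52 46 40 34 28
```

```text
tilt now 28.693092538961178 [ 0.59362668 -0.53612807  9.55995572]
58.0 [-0.8  1.2 -3.2] [0.1 0.3 0. ]
52.0 [-13.8   3.5  -8.1] [-0.5 -2.7 -0. ]
46.0 [-26.3   5.7 -14.5] [-1.  -5.6 -0. ]
40.0 [-38.1   7.8 -22.2] [-1.5 -8.6 -0. ]
34.0 [-49.    9.7 -31.1] [ -2.  -11.5  -0. ]
28.0 [-58.9  11.4 -41.2] [ -2.5 -14.5  -0. ]
```

Request:
{"op": "jog_arm", "data": {"steps": [[[-13.5,2.8,-7],[-0.5,-2.7,0]],[[-26,5,-13.5],[-1,-5.6,0]],[[-38,7,-21],[-1.5,-8.6,0]],[[-49,9,-30],[-2,-11.5,0]],[[-59,10.5,-40],[-2.5,-14.5,0]]]}}

```text
time: 31.45
tcp_pos: [0.5178, 0.2091, 0.193]
ee_rot: [[0.173, 0.955, -0.24], [0.985, -0.166, 0.046], [0.004, -0.244, -0.97]]
contact_force: [0.4, 2.9, 5.9]
finger_gap: 0.124
```

```bash
python3 arc.py 28 22 16 10 5 0
```

```text
tilt now 13.808346621651614 [0.3736046  2.88563764 5.91331232]
28.0 [ 0.1  0.6 -2.4] [0.  0.2 0. ]
22.0 [ -8.7   2.2 -13.5] [-0.5 -2.8 -0. ]
16.0 [-16.4   3.5 -25.6] [-1.  -5.7 -0. ]
10.0 [-22.8   4.6 -38.5] [-1.5 -8.7 -0. ]
5.0 [-27.1   5.4 -49.7] [ -1.9 -11.1  -0. ]
0.0 [-30.4   6.  -61.4] [ -2.4 -13.6  -0. ]
```

Request:
{"op": "jog_arm", "data": {"steps": [[[-8.7,2,-13],[-0.5,-2.8,0]],[[-16.4,3.2,-25],[-1,-5.7,0]],[[-22.8,4.2,-38],[-1.5,-8.7,0]],[[-27,5,-49],[-1.9,-11.1,0]],[[-30,5.5,-60],[-2.4,-13.6,0]]]}}

```text
time: 31.95
tcp_pos: [0.4871, 0.2147, 0.1332]
ee_rot: [[0.172, 0.985, -0.004], [0.985, -0.172, 0.004], [0.004, -0.005, -1.0]]
contact_force: [-5.7, -1.3, 3.9]
finger_gap: 0.12
```

Request:
{"op": "jog_arm", "data": {"steps": [[[0,0,-2],[0,0,0]],[[0,0,-3],[0,0,0]]]}}

```text
time: 32.15
tcp_pos: [0.4868, 0.2149, 0.1318]
ee_rot: [[0.172, 0.985, -0.004], [0.985, -0.172, 0.005], [0.004, -0.005, -1.0]]
contact_force: [-18.5, -4.7, 46.1]
finger_gap: 0.126
```

```bash
python3 arc.py 0; python3 - <<'E'
from h import *
crop("side",110,90,280,250,3.7,"d15.png")
E
```

```text
tilt now -0.03384347259556629 [-18.46567298  -4.74827809  46.12398217]
0.0 [ 0.7  0.1 -0.1] [0. 0. 0.]
```

View pics/d15.png

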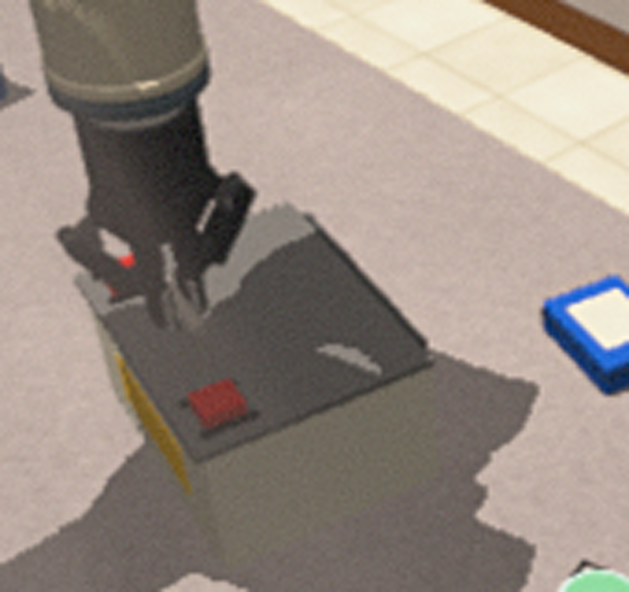

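The lid has hit the rim (46 N reaction, handle back at its starting height). I'll ease off, release and rise.

Request:
{"op": "jog_arm", "data": {"steps": [[[1,0,2],[0,0,0]]], "grip": 50}}

```text
time: 32.3
tcp_pos: [0.4881, 0.2151, 0.1346]
ee_rot: [[0.172, 0.985, -0.004], [0.985, -0.172, 0.005], [0.004, -0.005, -1.0]]
contact_force: [-0.2, -0.2, -0.1]
finger_gap: 0.277
```

Request:
{"op": "jog_arm", "data": {"steps": [[[1,0,0],[0,0,0]],[[1,0,0],[0,0,0]],[[1,0,0],[0,0,0]]]}}

```text
time: 32.6
tcp_pos: [0.4895, 0.2151, 0.1346]
ee_rot: [[0.173, 0.985, -0.004], [0.985, -0.172, 0.005], [0.004, -0.005, -1.0]]
contact_force: [1.2, 0.1, -0.0]
finger_gap: 0.587
```

Request:
{"op": "jog_arm", "data": {"steps": [[[0,0,40],[0,0,0]],[[0,0,80],[0,0,0]],[[0,0,110],[0,0,0]]]}}

```text
time: 32.9
tcp_pos: [0.4897, 0.2152, 0.2466]
ee_rot: [[0.173, 0.985, -0.003], [0.985, -0.173, 0.006], [0.005, -0.004, -1.0]]
contact_force: [0.5, -0.3, 0.5]
finger_gap: 0.585
```

```bash
python3 plan.py 464 137 170 -10; python3 plan.py 492 299 170 -10; python3 - <<'E'
from h import *
cal=r.calibration("wrist"); im=r.camera("wrist");cv2.imwrite("pics/w16.png",im[:,:,::-1])
for p in ([.464,.1375,.132],[.492,.2993,.132]): print(proj("wrist",p,cal))
crop("side",110,90,280,250,3.7,"d16.png")
E
```

```text
32.9 shift [-26. -78. -77.] rot [-0.3 -0.2 -0.1] gap 49.9 q1,q6 [17. 27.] F [ 0.5 -0.3  0.5]
32.9 shift [  2.  84. -77.] rot [-0.3 -0.2 -0.1] gap 49.9 q1,q6 [17. 27.] F [ 0.5 -0.3  0.5]
[244.84578464 265.70574727]
[242.25839386  95.89557778]
```

View pics/w16.png

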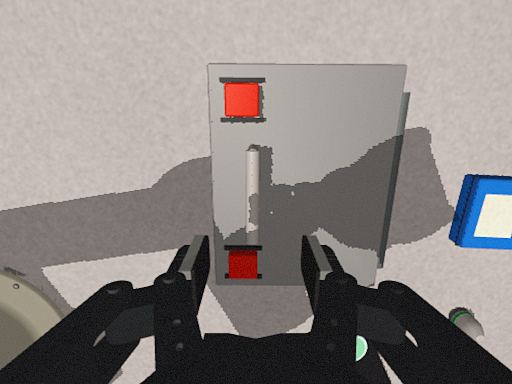

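View pics/d16.png

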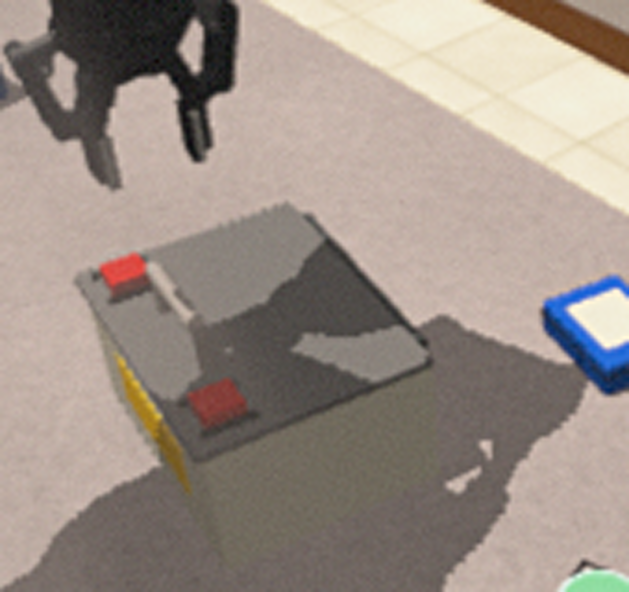

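The lid is shut flat, both catches are up, and they project to within 2 px of prediction. I'll close the fingers and press the right catch.

Request:
{"op": "jog_arm", "data": {"steps": [[[-26,-78,-30],[0,0,0]],[[-26,-78,-30],[0,0,0]],[[-26,-78,-60],[0,0,0]],[[-26,-78,-90],[0,0,0]],[[-26,-78,-104],[0,0,0]]], "grip": 0}}

```text
time: 33.5
tcp_pos: [0.4639, 0.1371, 0.1417]
ee_rot: [[0.173, 0.985, -0.001], [0.985, -0.173, 0.007], [0.006, -0.002, -1.0]]
contact_force: [0.3, 0.4, 0.6]
finger_gap: -0.0
```

```bash
python3 plan.py 464 137 123 -10
```

```text
33.5 shift [  0.  -0. -19.] rot [-0.4 -0.1 -0. ] gap -0.0 q1,q6 [ 9. 19.] F [0.3 0.4 0.6]
```

Request:
{"op": "jog_arm", "data": {"steps": [[[0,0,-4],[0,0,0]],[[0,0,-8],[0,0,0]],[[0,0,-11],[0,0,0]],[[0,0,-14],[0,0,0]],[[0,0,-17],[0,0,0]]]}}

```text
time: 34.0
tcp_pos: [0.4641, 0.1372, 0.1252]
ee_rot: [[0.173, 0.985, -0.0], [0.985, -0.173, 0.007], [0.007, -0.002, -1.0]]
contact_force: [-2.2, -0.8, 6.1]
finger_gap: -0.0
```

Request:
{"op": "jog_arm", "data": {"steps": [[[0,0,-1],[0,0,0]],[[0,0,-2],[0,0,0]]]}}

```text
time: 34.2
tcp_pos: [0.4641, 0.1372, 0.1238]
ee_rot: [[0.173, 0.985, 0.0], [0.985, -0.173, 0.007], [0.007, -0.001, -1.0]]
contact_force: [-3.2, -1.4, 6.5]
finger_gap: 0.001
```

Request:
{"op": "jog_arm", "data": {"steps": [[[0,0,-1.5],[0,0,0]],[[0,0,-3],[0,0,0]]]}}

```text
time: 34.4
tcp_pos: [0.4644, 0.1372, 0.1222]
ee_rot: [[0.173, 0.985, 0.001], [0.985, -0.173, 0.007], [0.007, 0.0, -1.0]]
contact_force: [-13.7, -4.3, 52.8]
finger_gap: -0.0
```

The force jumped from 6 N to 53 N, so the right catch is at its stop. Now up and over to the left one.

Request:
{"op": "jog_arm", "data": {"steps": [[[0,0,10],[0,0,0]],[[0,0,50],[0,0,0]],[[0,0,75],[0,0,0]]]}}

```text
time: 34.7
tcp_pos: [0.465, 0.1374, 0.1996]
ee_rot: [[0.172, 0.985, 0.004], [0.985, -0.172, 0.007], [0.008, 0.002, -1.0]]
contact_force: [0.0, 0.5, -0.5]
finger_gap: 0.002
```

Request:
{"op": "jog_arm", "data": {"steps": [[[10,45,0],[0,0,0]],[[18,90,0],[0,0,0]],[[28,135,0],[0,0,0]],[[28,162,0],[0,0,0]],[[28,162,-40],[0,0,0]]]}}

```text
time: 35.2
tcp_pos: [0.496, 0.3043, 0.1635]
ee_rot: [[0.169, 0.985, 0.013], [0.985, -0.17, 0.012], [0.014, 0.011, -1.0]]
contact_force: [1.0, 0.6, -1.7]
finger_gap: 0.004
```

```bash
python3 plan.py 492 299 123 -10
```

```text
35.2 shift [ -4.  -5. -41.] rot [-0.7  0.7 -0.2] gap 0.4 q1,q6 [25. 35.] F [ 1.   0.6 -1.7]
```

Request:
{"op": "jog_arm", "data": {"steps": [[[-4,-5,-10],[-0.7,0.7,0]],[[-4,-5,-22],[-0.7,0.7,0]],[[-4,-5,-28],[-0.7,0.7,0]],[[-4,-5,-33],[-0.7,0.7,0]],[[-4,-5,-38],[-0.7,0.7,0]]]}}

```text
time: 35.7
tcp_pos: [0.4925, 0.299, 0.1262]
ee_rot: [[0.17, 0.985, 0.002], [0.985, -0.17, 0.0], [0.001, 0.002, -1.0]]
contact_force: [-1.3, -2.5, 5.8]
finger_gap: 0.003
```

Request:
{"op": "jog_arm", "data": {"steps": [[[0,0,-1],[0,0,0]],[[0,0,-2],[0,0,0]]]}}

```text
time: 35.9
tcp_pos: [0.4928, 0.2989, 0.1248]
ee_rot: [[0.171, 0.985, 0.002], [0.985, -0.171, 0.001], [0.001, 0.002, -1.0]]
contact_force: [-1.6, -2.6, 6.3]
finger_gap: -0.0
```

Request:
{"op": "jog_arm", "data": {"steps": [[[0,0,-2],[0,0,0]],[[0,0,-4],[0,0,0]]]}}

```text
time: 36.1
tcp_pos: [0.4932, 0.299, 0.1222]
ee_rot: [[0.171, 0.985, 0.004], [0.985, -0.171, 0.001], [0.002, 0.003, -1.0]]
contact_force: [-11.8, -5.7, 49.5]
finger_gap: -0.0
```

The left catch is at its stop at the same height, 0.122 m. I'll rise clear and look.

Request:
{"op": "jog_arm", "data": {"steps": [[[0,0,10],[0,0,0]],[[0,0,50],[0,0,0]],[[0,0,100],[0,0,0]],[[0,-40,125],[0,0,0]],[[0,-85,125],[0,0,0]]]}}

```text
time: 36.6
tcp_pos: [0.495, 0.2144, 0.2515]
ee_rot: [[0.168, 0.986, 0.011], [0.986, -0.168, 0.004], [0.005, 0.01, -1.0]]
contact_force: [0.6, -0.6, -1.1]
finger_gap: -0.0
```

Request:
{"op": "jog_arm", "data": {"steps": [[[0,0,0],[0,0,0]],[[0,0,0],[0,0,0]]]}}

```text
time: 36.8
tcp_pos: [0.4955, 0.2138, 0.2525]
ee_rot: [[0.17, 0.985, 0.013], [0.985, -0.17, 0.004], [0.007, 0.012, -1.0]]
contact_force: [0.2, 0.7, 1.0]
finger_gap: 0.003
```

```bash
python3 - <<'E'
from h import *
print(r.read_state()['contact_force'],r.read_state()['tcp_pos'])
crop("side",100,90,400,376,2.0,"d17.png"); crop("side",110,130,250,250,4.5,"d17b.png"); crop("wrist",0,0,512,384,1,"w17.png")
E
```

```text
[0.20240033 0.72622426 1.0091574 ] [0.49550544 0.21376802 0.25249217]
```

View pics/d17.png

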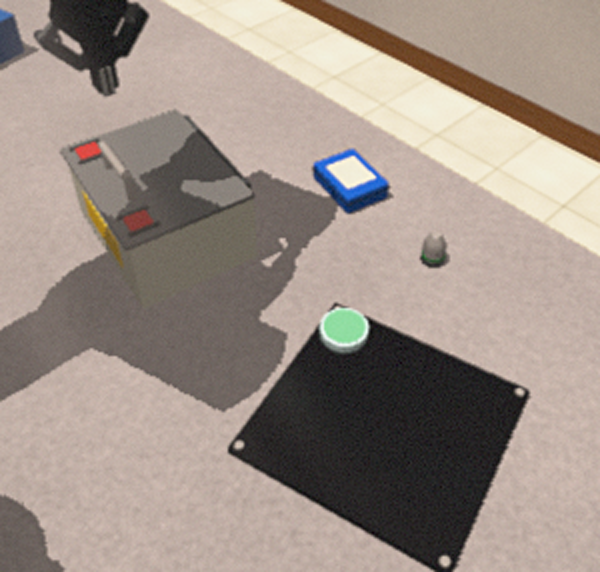

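View pics/d17b.png

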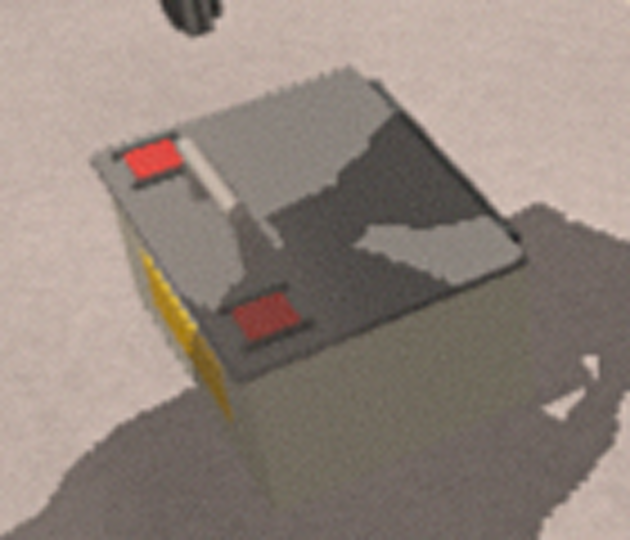

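View pics/w17.png

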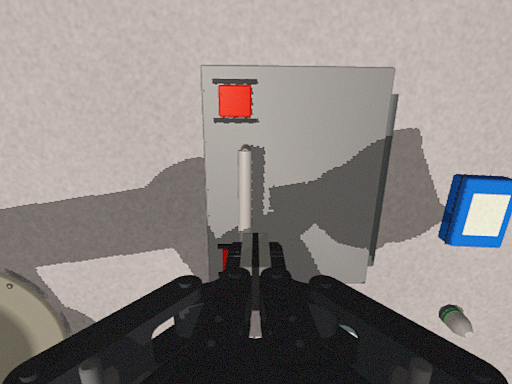

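The lid is flat, both catches are flush with their guides, and the board and bench are clear. The robot is touching nothing, so I'm handing in.

```bash
python3 -c "
from cell import r
print(r.close_job())"
```

```text
the job is handed in; nothing more can be done
None
```

The job was handed in at about 37 s of the 210 s allowed; no verdict was reported. I swung the lid open to about 85° and put all five pieces present into the bin (2 resin, 1 foam, 2 paper). Then I shut the lid by its handle and pressed both red catches.

**Last checks**
- **Debris:** just before closing, the wrist view showed all five pieces in the bin and the board empty.
- **Lid:** it reached the rim with about 46 N of reaction, and the handle was back at its starting height.
- **Catches:** both stopped at 0.122 m, about 9–10 mm below their up height. The force rose from 6 N to about 50 N there, and both look flush in the side view.
- **Other items:** the dish, slide box and objective had not visibly moved, and the robot was clear of everything when I handed in.

**Disagreement:** on the way back to the handle, joint 3 came very close to its 12.6° lower stop and the force reading briefly reached about 100 N, below the 120 N limit. I saw nothing touching, so I put it down to the joint stop, and I backed off at once. I can't rule out that the joint-range rule tripped at that moment.

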